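# Clear marble chips through a dust-lock hopper

### The job

Clear the marble chips off the carving bench: gather them in the steel cup, press the spring flap on top of the chip hopper open with the rim of the cup and tip them all through. Once they are all in and the flap is shut, give the hopper's handwheel one full turn, so that the tray inside drops them into the bin below and comes back upright. Finish with the cup standing upright on its marble block, and leave the mallet, chisel, rasp and figurine where they are.

Things in the scene. Friction and masses are not known exactly. Their poses are not given: they have to be found in the camera images.
- hopper: Fixed box 170 (x) by 140 (y) by 210 mm high, clear on its +x and -y sides; origin under its centre; its x points roughly to world (+y). On top is a port (92 by 116 mm, centred) shut by the flap, with a 30 mm high splash plate along its +x edge. Inside, a tray (130 by 120 mm, rim 140 mm and floor 105 mm above the bench, 5 mm to +x of centre) turns with the handwheel outside its -y (far) side; below it is the bin (floor at 5 mm).
- port (a point): Centre of the port in the hopper's top, at the height of the top face (210 mm); axes as the hopper's.
- flap (a joint): One-way flap, aluminium, 90 (x) by 114 (y) by 3 mm, flush in the port; hinged along y 48 mm to -x of the port's centre, it swings down into the box, its +x edge dropping. 0 shut, rad, grows as it opens, at most 1.25. A spring shuts it: 0.09 N m at first, 0.16 at 0.75 rad (about 2.5 N of pressing 60 mm from the hinge); chips lying on it do not open it.
- wheel (a joint): Handwheel (124 mm across, in the hopper's xz plane, face 89 mm to -y of the hopper's middle) with the tray, rad. Within 0.2 of 0 at the start: tray upright, handle at the top. Positive turns the handle from the top towards the hopper's +x; either way is good, a full turn is +-6.283, stops at +-7.2. Drags at 0.12 N m, stays where it is left.
- wheel_handle (a point): Grip point of the wheel's handle, a dark wooden rod 16 mm thick, 88 mm long, that sticks out along the hopper's -y from the wheel, 48 mm from the wheel's axis; it spins freely on its pin, so it can be held while the wheel turns. The point is 56 mm out from the wheel's face; the rod reaches 33 mm farther. Use only the position.
- wheel_axis (a point): Point on the wheel's axis (along the hopper's y, 125 mm above the bench) level with wheel_handle, which circles it at 48 mm. Axes as the hopper's.
- block: The fixed marble block on which the cup stands, 100 mm (x) by 120 mm (y) by 40 mm high; origin at the centre of its underside.
- cup: The steel cup, 220 g, 54 mm high, a smooth cone 38 mm across at the bottom and 96 mm across the rim outside, wall 3 mm, on a foot 34 mm (x) by 72 mm (y) by 8 mm; origin at the centre of the foot's underside, z up. A level round bar along its +y is its handle. Tipped about the bar by 85 to 100 degrees it empties.
- cup_bar (a point): Grip point on the cup's bar: a round bar along the cup's y with a black rubber sleeve 16 mm thick from 62 to 124 mm from the cup's axis; this point is 92 mm from the axis and 36 mm above the cup's underside (18 mm below the rim). Axes as the cup's. Being round, the bar can be pinched from any angle about it.
- cup_mouth (a point): Centre of the cup's rim, 54 mm above its underside.
- chip0_mid (a point): Marble chip, an irregular flat-sided splinter about 30 mm (x) by 22 mm (y) by 16 mm (z), 22 g, smooth; this point is half-way up its middle. Its two long sides (facing its y) are flat and parallel. Three to five chips are there; the others are absent.
- chip1_mid (a point): Marble chip, an irregular flat-sided splinter about 30 mm (x) by 22 mm (y) by 16 mm (z), 22 g, smooth; this point is half-way up its middle. Its two long sides (facing its y) are flat and parallel. Three to five chips are there; the others are absent.
- chip2_mid (a point): Marble chip, an irregular flat-sided splinter about 30 mm (x) by 22 mm (y) by 16 mm (z), 22 g, smooth; this point is half-way up its middle. Its two long sides (facing its y) are flat and parallel. Three to five chips are there; the others are absent.
- chip3_mid (a point): Marble chip, an irregular flat-sided splinter about 30 mm (x) by 22 mm (y) by 16 mm (z), 22 g, smooth; this point is half-way up its middle. Its two long sides (facing its y) are flat and parallel. Three to five chips are there; the others are absent.
- chip4_mid (a point): Marble chip, an irregular flat-sided splinter about 30 mm (x) by 22 mm (y) by 16 mm (z), 22 g, smooth; this point is half-way up its middle. Its two long sides (facing its y) are flat and parallel. Three to five chips are there; the others are absent.
- mallet: Wooden round mallet standing on its head, 88 mm across, 175 mm high, origin under it; leave alone.
- chisel: Steel chisel lying along its x, about 190 mm long, 14 mm thick; leave alone.
- rasp: Rasp with a wooden handle lying along its x, 220 mm long, 24 mm high; leave alone.
- figurine: Small marble figure on a 70 mm square base, 158 mm high, origin under it; leave alone.

How it is judged:
By the outcome, as a careful person would: the job done as asked, in the order asked, and still so for the second after the job is handed in, with the robot touching nothing.
Of chip0, chip1, chip2, chip3, chip4 only 3 to 5 are there at a start; the rules pass over those that are not, and their reading is None.
At some moment in a run one of chip0, chip1, chip2, chip3, chip4 may be knocked a few centimetres aside while the robot is not near it.
It also fails if it takes over 210 s, if anything falls off the work surface, if the arm or the gripper's body presses on something with over 40 N, if the wrist force passes 120 N, or if a joint passes its speed limit or range.

### The arm

A 7-joint arm with a two-finger parallel gripper is mounted at the origin on the work surface. World frame = base frame: x ahead of the robot, y to its left, z up, the work surface at z = 0. Lengths are in mm, angles in rad, forces in N, time in s.
With the tool pointing down it reaches from about 425 to 1025 mm from the base axis. Payload 3.6 kg.
Tool frame: the origin (TCP) lies at the very end of the fingers, on their centre line; the grasp point (between the pads) lies 19 mm behind it (bot.hold_point_z is the distance from the TCP to the grasp point, in mm); z points along the fingers, y is the line along which they close (so a half turn about z gives the same grasp; the last joint's range is limited). The gripper opens to 85 mm and grips with 20 to 120 N. Pads are 22 mm wide; open, the fingers measure 114 mm over their backs; the gripper's body (76 mm by 85 mm) begins 54 mm behind the grasp point. The pads swing forward as they close: fully open they stand 13 mm farther back than shut.
Start: joints at [1.188, 0.591, 0.048, 1.609, -0.033, 0.943, -0.034], TCP at [207.178, -694.771, 231.302] pointing down, gripper open.
Joint ranges: [-2.69, 2.69], [-0.47, 2.24], [-1.27, 1.36], [0.19, 2.51], [-1.53, 4.68], [0.08, 2.07], [-3.09, 3.09]. Speed limits (rad/s): [2.57, 2.57, 3.14, 3.14, 3.14, 3.14, 3.14].

### API

Orientations are given as a unit quaternion [w, x, y, z].
In Python, from plant import sense, capture, hand_in, spotter, bot gives the robot as it stands.
- The arm moves only by the tool jog_arm, never from a script. Its argument "targets" is a list of rows, each an object of numbers: "grip": the closure, from 0 (fully open) to 1 (shut); "dx", "dy", "dz": the shift along the tool's x, y, z in mm; "yaw": the turn about the tool's z in degrees. In form: [{"grip": .., "dx": .., "dy": .., "dz": .., "yaw": ..}, ...]. A call has 1 to 20 rows; each row is the pose to reach, as a shift and turn from the pose commanded when the call began, along the tool's axes at that moment; what a row does not reach only later rows make up. A row lasts 1/12 s, in which the tool goes at most 41.7 mm and 7.16 degrees, less where a joint would pass 70% of its speed; a pose out of reach is approached as far as the arm can. A call with a gripper value outside its range is refused whole. The fingers move at their own pace and stop on an object; the grip force is fixed at half the most. Time passes only in rows, so rows that repeat a pose let the fingers close. It gives the time, the measured TCP pose, the force, the opening and the grip force at its end, in the units of the state.
- sense(): the state, without advancing time (a new reading comes with each control period).
- capture(name): name is "side" or "top" or "wrist"; returns a dict with "frame" (420x560x3 uint8, red, green, blue), "mtx" (3x3 intrinsics, pixels), "origin" and "orientation" of the camera in the world. Camera axes: x right, y down, z forward; pixel columns grow to the right and rows downward; lengths in mm; the calibration is good to about 2 mm. A picture is of the moment at which its call begins. There is no depth.
- hand_in(): hands the job in; it is judged then, once.
Trained networks look in a picture, given as the dict that the camera call returned (one of the last four; its "shot" number tells which), for a name from the list of things; names that differ only in an ending like _2 or _b are one class to them, and where a whole thing is asked for, a point or a joint stands for the part that bears it (a point fixed in the world has none). Each returns a list of dicts, best first, with "p" (0 to 1); they miss things now and then, are a little off and sometimes report something else, mostly with a low value. They report only what shows in the picture. A call takes as long as a camera call.
- spotter.regions_of(picture, name): "pixels" (420x560 bool, what is visible of it) and "box" ([left, top, right, bottom] in pixels, round what is visible of it).
The state is a dict: "t": time; "joints": joint angles; "joint_velocities": joint speeds; "joint_torque": joint torques, N m; "eef_pos": TCP position; "tool_rot": TCP orientation; "contact_force": force on the tool from outside, world axes, zero at the start; "wrist_torque": the same for the moment, N m; "gripper_width": opening from 0.0 (shut) to 1.0 (fully open); "finger_force": force on a finger pad.
Only numpy, scipy, OpenCV 4.12 (cv2) and the standard library are available. Lean on these libraries where they do the work, as an engineer would, in place of code of your own. Each camera call takes 0.05 s, during which the arm holds its last target. There are 200 camera calls.

## Working session

There is one attempt and no reset: what is moved stays moved. The work goes in short steps, Python scripts to look and compute and a tool call to move; the robot and the scene stay as the last step left them, time stands still between calls to the robot, and variables do not carry over. Pictures are saved under pics/ and viewed, at most 14 in all, crops included, and the job is handed in when it is done.

Besides the shell and the picture viewer there is one more tool, called after "Emit:" as a command line: name --argument value ..., lists and objects as JSON in quotes. jog_arm: Moves the arm, as the interface text tells. Its arguments: {"type":"object","properties":{"targets":{"type":"array"}},"required":["targets"]}

```bash
ls -la; mkdir -p pics
python3 - <<'E'
from plant import sense, capture, spotter, bot
import cv2, pickle
print([a for a in dir(bot) if a[0]!='_']); print(bot.hold_point_z)
print(sense())
P={}
for n in("side","top","wrist"):
    c=capture(n); P[n]=c; cv2.imwrite(f"pics/{n}0.png",c["frame"][:,:,::-1]); print(n,c["mtx"].tolist(),c["origin"],c["orientation"])
    for k in ["hopper","block","cup","chip0_mid","mallet","chisel","rasp","figurine"] if n!='wrist' else []:
        print(n,k,[(round(r["p"],2),list(r["box"]),int(r["pixels"].sum())) for r in spotter.regions_of(c,k)])
pickle.dump(P,open("p0.pkl","wb"))
import numpy as np
cv2.imwrite("pics/both0.png",cv2.resize(np.vstack([P["top"]["frame"],P["side"]["frame"]])[:,:,::-1],None,fx=1,fy=1))
E
```

```text
total 12
drwxr-xr-x  3 agent agent 4096 Dec  3 09:33 .
drwxr-xr-x 23 root  root  4096 Dec  3 09:33 ..
drwxr-xr-x  2 agent agent 4096 Dec  3 09:33 pics
['PlanningError', 'hold_point_z']
18.700000000000003
{'t': 0.0, 'joints': array([ 1.18748858,  0.59212507,  0.04826614,  1.60984444, -0.03328515,
        0.94271542, -0.03368872]), 'joint_velocities': array([ 1.28617374e-03, -2.73166315e-03,  6.78393034e-04, -6.29146499e-05,
       -1.94893940e-04,  9.33501018e-04, -4.86803032e-04]), 'joint_torque': array([-1.88714256e-05, -5.48696780e+01,  1.54653601e+00, -1.98124748e+01,
        9.48248984e-03,  8.66671588e-03, -1.16263206e-05]), 'eef_pos': array([ 206.96317165, -693.95111272,  230.12751564]), 'tool_rot': array([-1.12180929e-03,  9.89509903e-01,  1.44460520e-01, -2.25450486e-04]), 'contact_force': array([ 0.19097733, -0.00605217, -0.10761107]), 'wrist_torque': array([-0.00635539,  0.03507058,  0.00212459]), 'finger_force': 0.0, 'gripper_width': 1.0015698134374753}
side [[413.86850553863184, 0.0, 277.6690977237301], [0.0, 413.86850553863184, 217.99470551399614], [0.0, 0.0, 1.0]] [ 440
[... 1125 characters left out ...]
0.04171843]
top hopper [(0.98, [206.5, 158.8, 275.4, 251.6], 3832)]
top block [(0.83, [313.1, 195.6, 350.1, 238.8], 600)]
top cup [(0.56, [320.3, 197.3, 352.7, 254.4], 821)]
top chip0_mid [(0.62, [182.0, 255.9, 190.5, 262.3], 47)]
top mallet [(0.96, [141.3, 214.8, 170.3, 245.5], 696)]
top chisel [(0.5, [281.9, 144.0, 338.5, 167.7], 270)]
top rasp [(0.79, [174.6, 147.1, 182.6, 216.1], 482), (0.23, [396.2, 265.5, 400.5, 277.9], 75)]
top figurine [(0.63, [372.0, 167.8, 398.7, 195.0], 571)]
wrist [[349.8320103858721, 0.0, 281.2862362255291], [0.0, 349.8320103858721, 208.96459049996068], [0.0, 0.0, 1.0]] [ 271.30458917 -676.307957    373.48457018] [ 0.10834568  0.79428464 -0.59236652 -0.08046751]
```

Run:
```python
import pickle,cv2
P=pickle.load(open("p0.pkl","rb"))
t=P["top"]["frame"][100:340,100:460,::-1]; cv2.imwrite("pics/t1.png",cv2.resize(t,None,fx=2.2,fy=2.2,interpolation=cv2.INTER_CUBIC))
s=P["side"]["frame"][110:420,170:430,::-1]; cv2.imwrite("pics/s1.png",cv2.resize(s,None,fx=1.9,fy=1.9,interpolation=cv2.INTER_CUBIC))
```

```text
(no output)
```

View pics/t1.png

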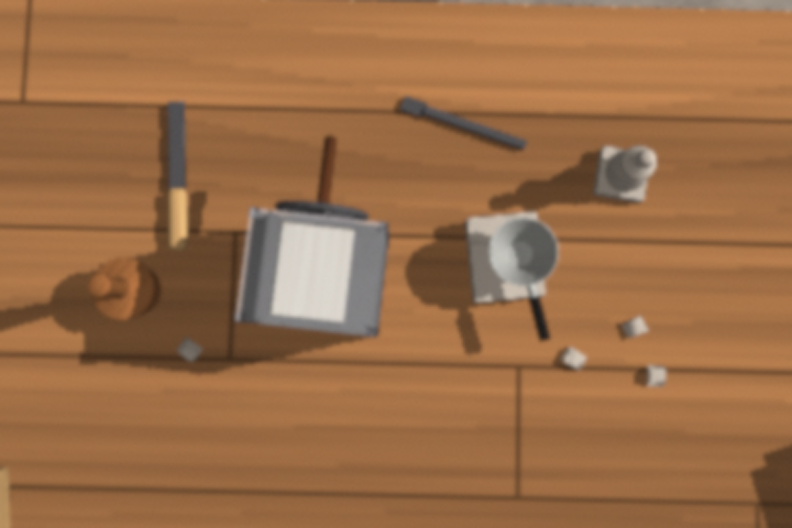

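View pics/s1.png

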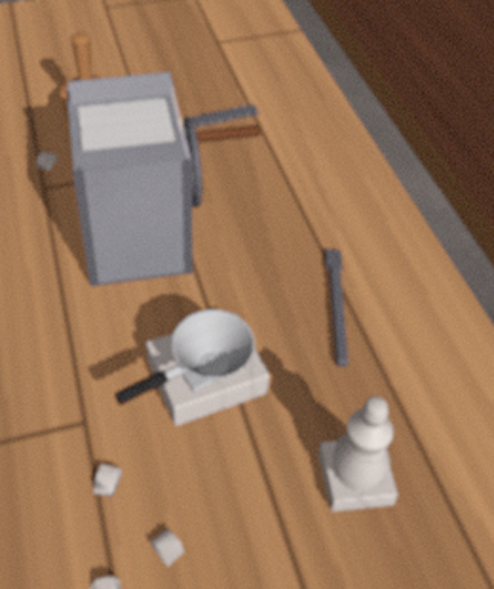

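```bash
cat > h.py <<'E'
import numpy as np, cv2
from scipy.spatial.transform import Rotation as R
def rot(q): return R.from_quat([q[1],q[2],q[3],q[0]])
def ray(c,uv):
    uv=np.atleast_2d(uv).astype(float); d=np.c_[uv,np.ones(len(uv))]@np.linalg.inv(c["mtx"]).T
    return rot(c["orientation"]).apply(d)
def at_z(c,uv,z):
    d=ray(c,uv); o=np.asarray(c["origin"]); return o+d*((z-o[2])/d[:,2])[:,None]
def proj(c,p):
    p=np.atleast_2d(p); q=rot(c["orientation"]).inv().apply(p-np.asarray(c["origin"]))@np.asarray(c["mtx"]).T; return q[:,:2]/q[:,2:]
def blobs(c,smax=60,vmin=90,amin=20,z=8):
    h=cv2.cvtColor(c["frame"],cv2.COLOR_RGB2HSV); m=((h[...,1]<smax)&(h[...,2]>vmin)).astype(np.uint8)
    n,l,st,ce=cv2.connectedComponentsWithStats(m); out=[]
    for i in range(1,n):
        if st[i,4]<amin: continue
        r=cv2.minAreaRect(np.argwhere(l==i)[:,::-1].astype(np.float32))
        b=at_z(c,cv2.boxPoints(r),z); e=[b[1]-b[0],b[2]-b[1]]; L=[np.linalg.norm(x) for x in e]; k=int(L[1]>L[0])
        out.append((ce[i].round(1),st[i,4],at_z(c,ce[i],z)[0].round(1),round(L[k]),round(L[1-k]),round(float(np.degrees(np.arctan2(e[k][1],e[k][0]))))))
    return out
E
python3 - <<'E'
import pickle; from h import *
P=pickle.load(open("p0.pkl","rb")); c=P["top"]
for b in blobs(c): print(*b)
k=lambda *p:[(100+x/2.2,100+y/2.2) for x,y in p]
f=at_z(c,k((280,222),(355,228),(347,322),(272,313)),210); print("flap",f.round(),f.mean(0))
print("handle tip, base",at_z(c,k((330,140),(322,203)),173).round())
t=at_z(c,k((388,225),(378,334)),210); print("hopper right top edge",t.round())
print("block",at_z(c,k((469,218),(535,212),(545,295),(475,302)),40).round())
print("cup mouth",at_z(c,k((523,252)),94).round(),"bar tip",at_z(c,k((543,337)),76).round(),"bar sleeve start",at_z(c,k((533,296)),76).round())
E
```

```text
[98.4 67.4] 9035 [1068.7  651.2    8. ] 687 247 -83
[202.8  46.8] 21 [1149.9  308.7    8. ] 23 14 -88
[445.1  77.8] 9945 [1063.7 -500.9    8. ] 909 185 -90
[212.2  54.8] 28 [1122.8  276.     8. ] 17 17 2
[205.9  89.9] 59 [1000.7  291.7    8. ] 43 27 -65
[ 15.5 154.4] 1665 [768.  896.4   8. ] 195 107 -175
[384.1 178.1] 457 [ 720.3 -296.5    8. ] 84 75 -89
[243.8 223.2] 3127 [563.5 151.4   8. ] 209 171 -95
[329.4 216.5] 1196 [ 591.4 -121.     8. ] 128 123 -86
[  3.9 203.7] 107 [607.  918.1   8. ] 48 38 -174
[557.5 234.9] 178 [ 550.4 -850.5    8. ] 204 13 179
[  8.9 276.3] 1335 [379.7 879.8   8. ] 282 69 -175
[388.4 248.2] 52 [ 495.4 -309.5    8. ] 26 20 -63
[185.7 258.9] 56 [446.6 330.5   8. ] 25 22 -133
[360.4 262.7] 56 [ 447.6 -220.6    8. ] 27 21 -115
[397.9 270.4] 55 [ 426.2 -339.4    8. ] 22 19 180
[508.7 331.4] 3920 [ 246.8 -683.     8. ] 230 173 -164
[ 60.6 349.6] 950 [161.5 700.2   8. ] 104 89 -175
[ 19.5 361.1] 1760 [124.9 822.7   8. ] 136 134 -82
[264.8 384.8] 58 [71.3 70.4  8. ] 23 21 -178
[311. 386.] 37 [ 70.9 -70.8   8. ] 17 17 -45
[323.9 410.3] 23 [   0.8 -111.     8. ] 52 5 -4
[  3.4 414.4] 78 [-31.2 856.4   8. ] 26 21 -174
flap [[611. 180. 210.]
 [606.  88. 210.]
 [490.  94. 210.]
 [499. 186. 210.]] [551.37822893 136.88616206 210.        ]
handle tip, base [[723. 125. 173.]
 [641. 133. 173.]]
hopper right top edge [[610.  47. 210.]
 [476.  56. 210.]]
block [[ 642.  -66.   40.]
 [ 653. -160.   40.]
 [ 536. -175.   40.]
 [ 523.  -76.   40.]]
cup mouth [[ 591. -136.   94.]] bar tip [[ 477. -167.   76.]] bar sleeve start [[ 532. -153.   76.]]
```

Emit:
jog_arm --targets '[{"grip":0,"dx":353,"dy":-316,"dz":-10,"yaw":0},{"grip":0,"dx":353,"dy":-316,"dz":-10,"yaw":0},{"grip":0,"dx":353,"dy":-316,"dz":-10,"yaw":0},{"grip":0,"dx":353,"dy":-316,"dz":-10,"yaw":0},{"grip":0,"dx":353,"dy":-316,"dz":-10,"yaw":0},{"grip":0,"dx":353,"dy":-316,"dz":-10,"yaw":0},{"grip":0,"dx":353,"dy":-316,"dz":-10,"yaw":0},{"grip":0,"dx":353,"dy":-316,"dz":-10,"yaw":0},{"grip":0,"dx":353,"dy":-316,"dz":-10,"yaw":0},{"grip":0,"dx":353,"dy":-316,"dz":-10,"yaw":0},{"grip":0,"dx":353,"dy":-316,"dz":-10,"yaw":0},{"grip":0,"dx":353,"dy":-316,"dz":-10,"yaw":0},{"grip":0,"dx":353,"dy":-316,"dz":-10,"yaw":0},{"grip":0,"dx":353,"dy":-316,"dz":-10,"yaw":0},{"grip":0,"dx":353,"dy":-316,"dz":-10,"yaw":0}]'

```text
t: 2.2
eef_pos: [454.4, -292.3, 241.4]
tool_rot: [0.0, 0.99, 0.144, -0.0]
contact_force: [0.4, -1.1, 0.7]
gripper_width: 1.001
finger_force: 0.0
```

```bash
cat >> h.py <<'E'
def to(s,xyz,ang=None):
    "jog numbers from sensed state s to TCP xyz with tool x at world angle ang (deg)"
    r=rot(s["tool_rot"]); d=r.inv().apply(np.asarray(xyz)-s["eef_pos"]); x=r.apply([1,0,0]); a=np.degrees(np.arctan2(x[1],x[0]))
    y=0 if ang is None else -((ang-a+90)%180-90)
    return f"dx {d[0]:.1f} dy {d[1]:.1f} dz {d[2]:.1f} yaw {y:.1f} rows {np.linalg.norm(d)/41.7:.1f}/{abs(y)/7.16:.1f} (now x at {a:.1f})"
E
python3 - <<'E'
from plant import *; from h import *; import pickle
s=sense(); print(s["t"],s["eef_pos"],s["contact_force"]); c=capture("wrist"); pickle.dump(c,open("w1.pkl","wb"))
cv2.imwrite("pics/w1.png",c["frame"][:,:,::-1])
for b in blobs(c,amin=150): print(*b)
for x,y in((495,-310),(448,-221),(426,-339)): print(proj(c,(x,y,8)).round())
E
```

```text
2.2 [ 454.40298608 -292.34167485  241.40896724] [ 0.3512441  -1.06317631  0.65427476]
[139.2  27.8] 6937 [ 554.9 -119.4    8. ] 119 62 -75
[307.6 146.8] 593 [ 492.1 -311.4    8. ] 29 23 -64
[216.5 165.8] 623 [ 445.  -223.4    8. ] 30 25 -120
[314.5 212.9] 509 [ 424.7 -340.9    8. ] 29 24 -1
[497.2 412.1] 310 [ 231. -659.    8.] 30 27 -74
[[307. 144.]]
[[215. 163.]]
[[313. 211.]]
```

View pics/w1.png

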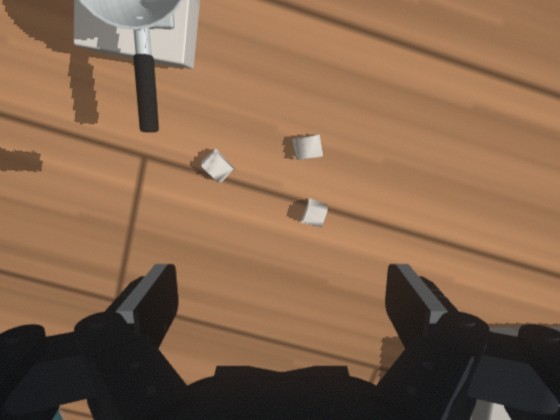

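Run:
```python
from plant import *; from h import *; import pickle
w=pickle.load(open("w1.pkl","rb")); c=capture("top"); pickle.dump(c,open("t2.pkl","wb"))
for b in blobs(c): 
    if b[1]<400: print(*b)
a=cv2.resize(w["frame"][120:235,190:340,::-1],(750,575),interpolation=cv2.INTER_CUBIC)
q=c["frame"][290:380,440:560,::-1]; a[:225,450:]=cv2.resize(q,(300,225),interpolation=cv2.INTER_CUBIC)
cv2.imwrite("pics/z2.png",a); print(proj(c,(231,-659,8)))
```

```text
[311.3 155. ] 83 [790.5 -60.1   8. ] 189 11 -108
[182.3 169. ] 46 [733.6 355.9   8. ] 97 19 -7
[557.5 228.8] 236 [ 569.7 -851.7    8. ] 205 13 177
[461.4 249.9] 29 [ 495.3 -541.7    8. ] 84 6 -121
[388.4 248.2] 52 [ 495.4 -309.5    8. ] 26 20 -63
[185.7 258.9] 55 [446.5 330.8   8. ] 25 22 -133
[360.3 262.7] 57 [ 447.7 -220.4    8. ] 28 21 -122
[484.8 267.1] 21 [ 443.1 -614.6    8. ] 61 13 -167
[484.  287.6] 20 [ 379.4 -610.3    8. ] 51 6 -14
[312.1 387.7] 166 [ 66.1 -74.1   8. ] 185 48 -140
[481.1 396.3] 52 [  51.8 -591.3    8. ] 137 4 -179
[264.8 384.8] 63 [71.5 70.5  8. ] 25 23 -45
[299.5 401.6] 189 [ 24.6 -36.4   8. ] 124 43 -121
[  3.7 414.4] 83 [-31.1 855.7   8. ] 26 24 -174
[[501.1455671  336.48079371]]
```

View pics/z2.png

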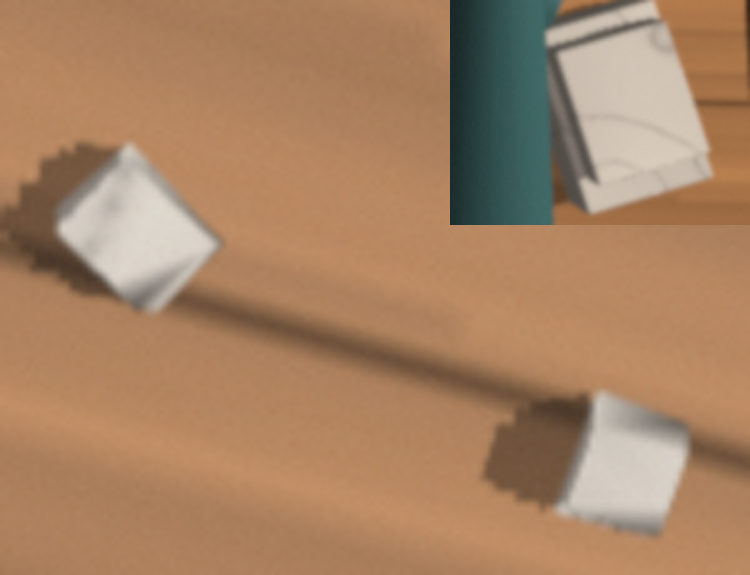

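Run:
```python
from plant import *; from h import *
s=sense(); print(to(s,(446,-222,70),60)); print(to(s,(446,-222,4),60)); c=capture("wrist"); print(proj(c,s["eef_pos"]))
```

```text
dx 12.6 dy -70.5 dz 171.2 yaw -43.6 rows 4.5/6.1 (now x at 16.4)
dx 12.6 dy -70.5 dz 237.2 yaw -43.6 rows 5.9/6.1 (now x at 16.4)
[[279.80693466 268.36815369]]
```

Emit:
jog_arm --targets '[{"grip":0.5,"dx":12.6,"dy":-70.5,"dz":170,"yaw":-43.6},{"grip":0.5,"dx":12.6,"dy":-70.5,"dz":170,"yaw":-43.6},{"grip":0.5,"dx":12.6,"dy":-70.5,"dz":170,"yaw":-43.6},{"grip":0.5,"dx":12.6,"dy":-70.5,"dz":170,"yaw":-43.6},{"grip":0.5,"dx":12.6,"dy":-70.5,"dz":170,"yaw":-43.6},{"grip":0.5,"dx":12.6,"dy":-70.5,"dz":170,"yaw":-43.6},{"grip":0.5,"dx":12.6,"dy":-70.5,"dz":170,"yaw":-43.6},{"grip":0.5,"dx":12.6,"dy":-70.5,"dz":170,"yaw":-43.6}]'

```text
t: 3.02
eef_pos: [446.9, -221.2, 71.1]
tool_rot: [0.0, 0.866, 0.5, -0.0]
contact_force: [0.1, 0.1, 0.0]
gripper_width: 0.502
finger_force: 0.0
```

Run:
```python
from plant import *; from h import *
s=sense(); print(s["t"],s["eef_pos"],s["gripper_width"],to(s,(446,-222,4),60)); c=capture("wrist"); print(proj(c,s["eef_pos"]))
for b in blobs(c,amin=300): print(*b)
cv2.imwrite("pics/w3.png",c["frame"][:,:,::-1])
```

```text
3.0167 [ 446.92040881 -221.20303273   71.13282279] 0.5018073474903947 dx -1.1 dy -0.4 dz 67.1 yaw -0.1 rows 1.6/0.0 (now x at 59.9)
[[281.89229701 267.93427753]]
[343.8   9.7] 807 [ 534.5 -135.3    8. ] 27 14 -30
[421.8  30.3] 4388 [ 566.  -164.9    8. ] 70 33 5
[535.6   3.4] 412 [ 622.8 -183.     8. ] 30 4 -30
[280.3 224.8] 1731 [ 445.9 -221.3    8. ] 31 22 -119
[211.3 276.7] 567 [ 389.9 -229.4    8. ] 38 10 42
[351.2 275.9] 546 [ 468.  -274.1    8. ] 37 10 -102
[408.  295.3] 1035 [ 493.8 -305.2    8. ] 33 19 -65
```

View pics/w3.png

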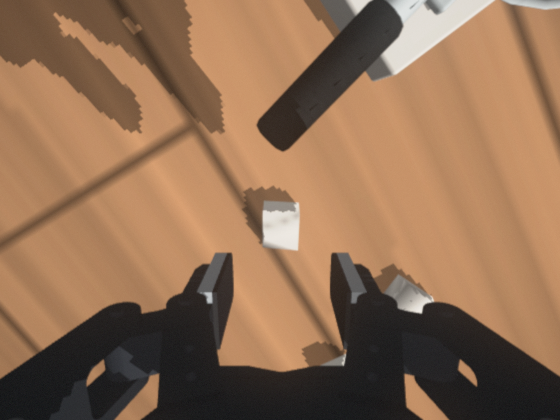

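Emit:
jog_arm --targets '[{"grip":0.5,"dx":-1,"dy":0,"dz":40,"yaw":0},{"grip":0.5,"dx":-1,"dy":0,"dz":67,"yaw":0},{"grip":0.5,"dx":-1,"dy":0,"dz":67,"yaw":0},{"grip":1,"dx":-1,"dy":0,"dz":67,"yaw":0},{"grip":1,"dx":-1,"dy":0,"dz":67,"yaw":0},{"grip":1,"dx":-1,"dy":0,"dz":67,"yaw":0},{"grip":1,"dx":-1,"dy":0,"dz":67,"yaw":0},{"grip":1,"dx":-1,"dy":0,"dz":67,"yaw":0},{"grip":1,"dx":-1,"dy":0,"dz":30,"yaw":0},{"grip":1,"dx":-1,"dy":0,"dz":-10,"yaw":0},{"grip":1,"dx":-1,"dy":0,"dz":-50,"yaw":0},{"grip":1,"dx":-1,"dy":0,"dz":-80,"yaw":0},{"grip":1,"dx":-1,"dy":0,"dz":-80,"yaw":0}]'

```text
t: 4.15
eef_pos: [450.3, -222.3, 157.5]
tool_rot: [0.005, 0.865, 0.501, 0.004]
contact_force: [0.1, -0.9, -0.3]
gripper_width: 0.236
finger_force: 59.2
```

Run:
```python
from plant import *; from h import *
s=sense(); print(s["t"],s["eef_pos"],s["gripper_width"],s["finger_force"])
print(to(s,(591,-137,150)),to(s,(591,-137,92)))
c=capture("wrist"); cv2.imwrite("pics/w4.png",c["frame"][:,:,::-1]) 
for r in spotter.regions_of(c,"cup_mouth"): print(r["p"],r["box"], at_z(c,[(r["box"][0]+r["box"][2])/2,(r["box"][1]+r["box"][3])/2],80))
c=capture("top")
for r in spotter.regions_of(c,"cup")[:2]: print(r["p"],r["box"])
```

```text
4.15 [ 450.28432554 -222.30905599  157.51959864] 0.23590140680881033 59.19625371694565
dx 144.0 dy 79.5 dz 8.7 yaw 0.0 rows 4.0/0.0 (now x at 60.2) dx 143.9 dy 78.8 dz 66.7 yaw 0.0 rows 4.2/0.0 (now x at 60.2)
0.89 [259.1, 0.0, 512.5, 137.3] [[ 549.67544008 -174.29677258   80.        ]]
0.56 [322.9, 196.6, 353.9, 257.8]
0.28 [224.4, 201.2, 263.1, 246.6]
```

View pics/w4.png

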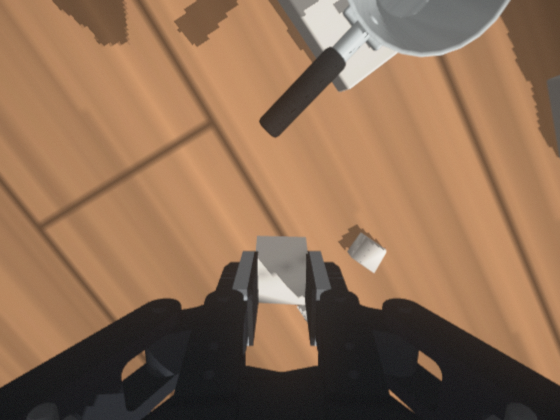

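Emit:
jog_arm --targets '[{"grip":1,"dx":144,"dy":79,"dz":5,"yaw":0},{"grip":1,"dx":144,"dy":79,"dz":5,"yaw":0},{"grip":1,"dx":144,"dy":79,"dz":5,"yaw":0},{"grip":1,"dx":144,"dy":79,"dz":5,"yaw":0},{"grip":1,"dx":144,"dy":79,"dz":5,"yaw":0},{"grip":1,"dx":144,"dy":79,"dz":5,"yaw":0}]'

```text
t: 4.85
eef_pos: [587.9, -131.9, 144.3]
tool_rot: [-0.001, 0.864, 0.504, -0.0]
contact_force: [-1.2, -0.0, -0.7]
gripper_width: 0.232
finger_force: 59.2
```

Run:
```python
from plant import *; from h import *
s=sense(); print(s["t"],s["eef_pos"],s["gripper_width"],s["finger_force"])
c=capture("wrist"); cv2.imwrite("pics/w5.png",c["frame"][:,:,::-1]) 
th=np.radians(np.arange(0,360,10)); 
im=c["frame"][:,:,::-1].copy()
for p in proj(c,np.c_[591+48*np.cos(th),-136+48*np.sin(th),94+0*th]): cv2.circle(im,tuple(int(v) for v in p),2,(0,0,255),-1)
u=np.radians(195.2)
for d in(62,92,124):
    p=proj(c,(591+d*np.cos(u),-136+d*np.sin(u),76))[0]; cv2.circle(im,tuple(int(v) for v in p),3,(0,255,0),-1)
cv2.imwrite("pics/w5.png",im)
```

```text
4.85 [ 587.89088093 -131.90365111  144.25252333] 0.2317110498761795 59.18937027454376
```

View pics/w5.png

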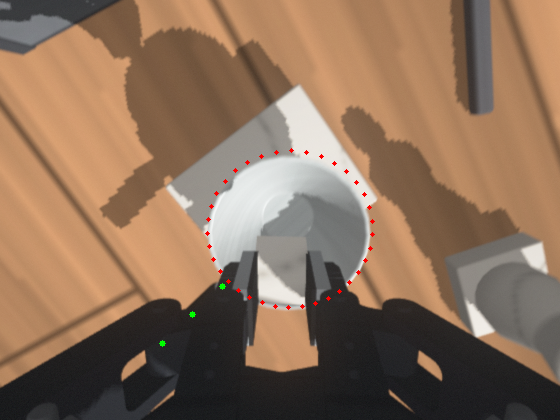

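Emit:
jog_arm --targets '[{"grip":1,"dx":-3,"dy":4.5,"dz":25,"yaw":0},{"grip":1,"dx":-3,"dy":4.5,"dz":54,"yaw":0},{"grip":1,"dx":-3,"dy":4.5,"dz":54,"yaw":0},{"grip":1,"dx":-3,"dy":4.5,"dz":54,"yaw":0},{"grip":0.55,"dx":-3,"dy":4.5,"dz":54,"yaw":0},{"grip":0.5,"dx":-3,"dy":4.5,"dz":54,"yaw":0},{"grip":0.5,"dx":-3,"dy":4.5,"dz":54,"yaw":0},{"grip":0.5,"dx":-3,"dy":4.5,"dz":20,"yaw":0},{"grip":0.5,"dx":-3,"dy":4.5,"dz":-20,"yaw":0},{"grip":0.5,"dx":-3,"dy":4.5,"dz":-20,"yaw":0}]'

```text
t: 5.73
eef_pos: [594.5, -140.5, 174.2]
tool_rot: [0.005, 0.865, 0.501, 0.006]
contact_force: [1.9, 0.7, 0.8]
gripper_width: 0.498
finger_force: 0.0
```

```bash
cat >> h.py <<'E'
def chips(c):
    return [b for b in blobs(c,amin=20) if 18<=b[3]<=36 and 14<=b[4]<=30 and 350<np.hypot(*b[2][:2])<800]
E
python3 - <<'E'
from plant import *; from h import *
s=sense(); print(s["t"],s["eef_pos"],s["gripper_width"],s["finger_force"])
for b in chips(capture("top")): print(*b)
print(to(s,(494,-309,70),-65))
E
```

```text
5.7333 [ 594.4804189  -140.48017371  174.16906277] 0.4983270716158171 0.0
[185.7 258.9] 56 [446.6 330.5   8. ] 25 22 -133
dx -196.7 dy -4.8 dz 103.1 yaw -54.8 rows 5.3/7.7 (now x at 60.2)
```

Emit:
jog_arm --targets '[{"grip":0.5,"dx":-50,"dy":-1,"dz":0,"yaw":-7},{"grip":0.5,"dx":-197,"dy":-5,"dz":97,"yaw":-55},{"grip":0.5,"dx":-197,"dy":-5,"dz":97,"yaw":-55},{"grip":0.5,"dx":-197,"dy":-5,"dz":97,"yaw":-55},{"grip":0.5,"dx":-197,"dy":-5,"dz":97,"yaw":-55},{"grip":0.5,"dx":-197,"dy":-5,"dz":97,"yaw":-55},{"grip":0.5,"dx":-197,"dy":-5,"dz":97,"yaw":-55},{"grip":0.5,"dx":-197,"dy":-5,"dz":97,"yaw":-55},{"grip":0.5,"dx":-197,"dy":-5,"dz":97,"yaw":-55},{"grip":0.5,"dx":-197,"dy":-5,"dz":97,"yaw":-55},{"grip":0.5,"dx":-197,"dy":-5,"dz":97,"yaw":-55}]'

```text
t: 6.7
eef_pos: [487.1, -308.1, 69.5]
tool_rot: [0.0, 0.536, 0.844, 0.0]
contact_force: [0.2, -0.6, -0.1]
gripper_width: 0.497
finger_force: 0.0
```

```bash
cat > look.py <<'E'
from plant import *; from h import *
s=sense(); print(s["t"],s["eef_pos"].round(1),s["gripper_width"],s["finger_force"],s["joint_velocities"].round(2))
c=capture("wrist"); print("tcp px",proj(c,s["eef_pos"]).round())
for b in blobs(c,amin=300):
    if 20<b[3]<40 and 14<b[4]<32: print(*b, "|", to(s,(b[2][0],b[2][1],4),b[5]))
E
python3 look.py
```

```text
6.7 [ 487.1 -308.1   69.5] 0.49664915578240765 0.0 [-0.01 -0.    0.   -0.    0.   -0.    0.  ]
tcp px [[284. 269.]]
[167.1 228.5] 1871 [ 423.3 -340.     8. ] 29 28 -2 | dx -1.8 dy -71.3 dz 65.5 yaw -62.9 rows 2.3/8.8 (now x at 115.1)
[288.  230.2] 1698 [ 491.  -309.5    8. ] 33 22 -64 | dx -2.9 dy 2.9 dz 65.5 yaw -0.9 rows 1.6/0.1 (now x at 115.1)
```

Emit:
jog_arm --targets '[{"grip":0.5,"dx":-2,"dy":3,"dz":40,"yaw":0},{"grip":0.5,"dx":-2,"dy":3,"dz":65.5,"yaw":0},{"grip":0.5,"dx":-2,"dy":3,"dz":65.5,"yaw":0},{"grip":1,"dx":-2,"dy":3,"dz":65.5,"yaw":0},{"grip":1,"dx":-2,"dy":3,"dz":65.5,"yaw":0},{"grip":1,"dx":-2,"dy":3,"dz":65.5,"yaw":0},{"grip":1,"dx":-2,"dy":3,"dz":65.5,"yaw":0},{"grip":1,"dx":-2,"dy":3,"dz":30,"yaw":0},{"grip":1,"dx":-2,"dy":3,"dz":-10,"yaw":0},{"grip":1,"dx":-2,"dy":3,"dz":-50,"yaw":0},{"grip":1,"dx":10,"dy":15,"dz":-80,"yaw":0},{"grip":1,"dx":30,"dy":45,"dz":-80,"yaw":0},{"grip":1,"dx":50,"dy":75,"dz":-80,"yaw":0},{"grip":1,"dx":70,"dy":105,"dz":-80,"yaw":0},{"grip":1,"dx":90,"dy":135,"dz":-80,"yaw":0},{"grip":1,"dx":111.5,"dy":165.5,"dz":-80,"yaw":0},{"grip":1,"dx":111.5,"dy":165.5,"dz":-80,"yaw":0},{"grip":1,"dx":111.5,"dy":165.5,"dz":-80,"yaw":0},{"grip":1,"dx":111.5,"dy":165.5,"dz":-80,"yaw":0}]'

```text
t: 8.33
eef_pos: [588.8, -137.5, 149.9]
tool_rot: [0.0, 0.536, 0.844, -0.0]
contact_force: [0.1, 0.6, -0.8]
gripper_width: 0.231
finger_force: 60.0
```

```bash
python3 look.py
python3 - <<'E'
from plant import *; from h import *
print(to(sense(),(590,-137,90)))
E
```

```text
8.3333 [ 588.8 -137.5  149.9] 0.23101890184231794 59.96003799140453 [ 0.03  0.    0.03  0.01 -0.    0.   -0.  ]
tcp px [[284. 269.]]
[ 27.5 314. ] 980 [ 424.2 -339.     8. ] 35 29 86 | dx -112.0 dy -234.7 dz 146.1 yaw 29.2 rows 7.2/4.1 (now x at 115.2)
dx 0.9 dy 2.3 dz 59.6 yaw 0.0 rows 1.4/0.0 (now x at 115.1)
```

Emit:
jog_arm --targets '[{"grip":1,"dx":1,"dy":2,"dz":40,"yaw":0},{"grip":1,"dx":1,"dy":2,"dz":60,"yaw":0},{"grip":1,"dx":1,"dy":2,"dz":60,"yaw":0},{"grip":0.6,"dx":1,"dy":2,"dz":60,"yaw":0},{"grip":0.5,"dx":1,"dy":2,"dz":60,"yaw":0},{"grip":0.5,"dx":1,"dy":2,"dz":60,"yaw":0},{"grip":0.5,"dx":1,"dy":2,"dz":25,"yaw":0},{"grip":0.5,"dx":1,"dy":2,"dz":-10,"yaw":0},{"grip":0.5,"dx":-12,"dy":-35,"dz":-10,"yaw":-7},{"grip":0.5,"dx":-26,"dy":-70,"dz":10,"yaw":-14},{"grip":0.5,"dx":-40,"dy":-105,"dz":30,"yaw":-21},{"grip":0.5,"dx":-55,"dy":-135,"dz":50,"yaw":-28},{"grip":0.5,"dx":-70,"dy":-165,"dz":70,"yaw":-35},{"grip":0.5,"dx":-90,"dy":-200,"dz":80,"yaw":-42},{"grip":0.5,"dx":-112,"dy":-235,"dz":80,"yaw":-49},{"grip":0.5,"dx":-112,"dy":-235,"dz":80,"yaw":-56},{"grip":0.5,"dx":-112,"dy":-235,"dz":80,"yaw":-63},{"grip":0.5,"dx":-112,"dy":-235,"dz":80,"yaw":-63},{"grip":0.5,"dx":-112,"dy":-235,"dz":80,"yaw":-63},{"grip":0.5,"dx":-112,"dy":-235,"dz":80,"yaw":-63}]'

```text
t: 10.05
eef_pos: [425.1, -338.4, 70.2]
tool_rot: [0.001, 0.017, 1.0, -0.001]
contact_force: [0.5, 0.4, -0.3]
gripper_width: 0.5
finger_force: 0.0
```

```bash
python3 look.py
python3 - <<'E'
from plant import *; from h import *
s=sense();print(to(s,(590,-137,150)))
for b in chips(capture("top")): print(*b)
E
```

```text
10.05 [ 425.1 -338.4   70.2] 0.5003548373505453 0.0 [-0.02  0.    0.01  0.    0.    0.    0.01]
tcp px [[284. 272.]]
[278.5 218.9] 1622 [ 419.6 -341.1    8. ] 29 22 -1 | dx 5.5 dy -2.8 dz 66.2 yaw -0.9 rows 1.6/0.1 (now x at 178.1)
dx -158.5 dy 206.2 dz -79.9 yaw 0.0 rows 6.5/0.0 (now x at 178.2)
[185.7 258.9] 56 [446.6 330.5   8. ] 25 22 -133
```

Emit:
jog_arm --targets '[{"grip":0.5,"dx":3.5,"dy":-2,"dz":40,"yaw":0},{"grip":0.5,"dx":3.5,"dy":-2,"dz":66,"yaw":0},{"grip":0.5,"dx":3.5,"dy":-2,"dz":66,"yaw":0},{"grip":1,"dx":3.5,"dy":-2,"dz":66,"yaw":0},{"grip":1,"dx":3.5,"dy":-2,"dz":66,"yaw":0},{"grip":1,"dx":3.5,"dy":-2,"dz":66,"yaw":0},{"grip":1,"dx":3.5,"dy":-2,"dz":66,"yaw":0},{"grip":1,"dx":3.5,"dy":-2,"dz":30,"yaw":0},{"grip":1,"dx":3.5,"dy":-2,"dz":-10,"yaw":0},{"grip":1,"dx":3.5,"dy":-2,"dz":-50,"yaw":0},{"grip":1,"dx":-10,"dy":15,"dz":-80,"yaw":0},{"grip":1,"dx":-35,"dy":47,"dz":-80,"yaw":0},{"grip":1,"dx":-60,"dy":79,"dz":-80,"yaw":0},{"grip":1,"dx":-85,"dy":111,"dz":-80,"yaw":0},{"grip":1,"dx":-110,"dy":143,"dz":-80,"yaw":0},{"grip":1,"dx":-135,"dy":175,"dz":-80,"yaw":0},{"grip":1,"dx":-158,"dy":206,"dz":-80,"yaw":0},{"grip":1,"dx":-158,"dy":206,"dz":-80,"yaw":0},{"grip":1,"dx":-158,"dy":206,"dz":-80,"yaw":0},{"grip":1,"dx":-158,"dy":206,"dz":-80,"yaw":0}]'

```text
t: 11.82
eef_pos: [588.2, -137.8, 149.7]
tool_rot: [-0.0, 0.015, 1.0, -0.001]
contact_force: [-1.1, -1.3, 0.6]
gripper_width: 0.233
finger_force: 59.6
```

Run:
```python
from plant import *; from h import *
s=sense();print(s["eef_pos"],s["gripper_width"],s["finger_force"],s["joints"]); print(to(s,(590,-137,90)),to(s,(447,300,150),90))
for b in chips(capture("top")): print(*b)
```

```text
[ 588.15012695 -137.81800459  149.70843024] 0.23284289597479094 59.620611146092415 [ 0.70970852  0.67328671 -0.81397107  1.92621843  0.66128876  0.83277921
  1.07563327]
dx -1.8 dy 0.9 dz 59.7 yaw 0.0 rows 1.4/0.0 (now x at 178.2) dx 154.6 dy 433.2 dz -0.7 yaw 88.2 rows 11.0/12.3 (now x at 178.2)
[185.7 258.9] 56 [446.6 330.5   8. ] 25 22 -133
```

Emit:
jog_arm --targets '[{"grip":1,"dx":-2,"dy":1,"dz":40,"yaw":0},{"grip":1,"dx":-2,"dy":1,"dz":60,"yaw":0},{"grip":1,"dx":-2,"dy":1,"dz":60,"yaw":0},{"grip":0.6,"dx":-2,"dy":1,"dz":60,"yaw":0},{"grip":0.5,"dx":-2,"dy":1,"dz":60,"yaw":0},{"grip":0.5,"dx":-2,"dy":1,"dz":60,"yaw":0},{"grip":0.5,"dx":-2,"dy":1,"dz":25,"yaw":0},{"grip":0.5,"dx":-2,"dy":1,"dz":-15,"yaw":0},{"grip":0.5,"dx":-2,"dy":1,"dz":-55,"yaw":-5},{"grip":0.5,"dx":-2,"dy":1,"dz":-95,"yaw":-10},{"grip":0.5,"dx":5,"dy":10,"dz":-130,"yaw":-15},{"grip":0.5,"dx":15,"dy":35,"dz":-155,"yaw":-20},{"grip":0.5,"dx":28,"dy":72,"dz":-165,"yaw":-25},{"grip":0.5,"dx":41,"dy":110,"dz":-165,"yaw":-30},{"grip":0.5,"dx":54,"dy":148,"dz":-165,"yaw":-35},{"grip":0.5,"dx":67,"dy":187,"dz":-165,"yaw":-40},{"grip":0.5,"dx":80,"dy":226,"dz":-165,"yaw":-45},{"grip":0.5,"dx":93,"dy":265,"dz":-165,"yaw":-49},{"grip":0.5,"dx":106,"dy":304,"dz":-165,"yaw":-49},{"grip":0.5,"dx":119,"dy":343,"dz":-165,"yaw":-49}]'

```text
t: 13.53
eef_pos: [479.4, 210.2, 315.0]
tool_rot: [0.0, -0.4, 0.916, -0.001]
contact_force: [0.7, -0.5, -0.2]
gripper_width: 0.505
finger_force: 0.0
```

Run:
```python
from plant import *; from h import *
s=sense();print(s["t"],s["eef_pos"],s["gripper_width"],s["joints"]); print(to(s,(447,331,110),47))
for b in chips(capture("top")): print(*b)
```

```text
13.5333 [479.3525648  210.23823236 314.99445256] 0.5053974506279701 [ 0.37710434  0.45633607 -1.18655773  1.93682733  0.48472116  1.07525582
  1.37839568]
dx -66.5 dy 106.1 dz 204.9 yaw 0.2 rows 5.8/0.0 (now x at -132.8)
```

Emit:
jog_arm --targets '[{"grip":0.5,"dx":-22,"dy":35,"dz":0,"yaw":0},{"grip":0.5,"dx":-44,"dy":70,"dz":0,"yaw":0},{"grip":0.5,"dx":-66.5,"dy":106,"dz":5,"yaw":0},{"grip":0.5,"dx":-66.5,"dy":106,"dz":40,"yaw":0},{"grip":0.5,"dx":-66.5,"dy":106,"dz":80,"yaw":0},{"grip":0.5,"dx":-66.5,"dy":106,"dz":120,"yaw":0},{"grip":0.5,"dx":-66.5,"dy":106,"dz":160,"yaw":0},{"grip":0.5,"dx":-66.5,"dy":106,"dz":200,"yaw":0},{"grip":0.5,"dx":-66.5,"dy":106,"dz":240,"yaw":0},{"grip":0.5,"dx":-66.5,"dy":106,"dz":240,"yaw":0},{"grip":0.5,"dx":-66.5,"dy":106,"dz":240,"yaw":0}]'

```text
t: 14.5
eef_pos: [447.1, 328.7, 73.7]
tool_rot: [-0.002, -0.4, 0.916, -0.001]
contact_force: [0.7, 1.3, 0.6]
gripper_width: 0.503
finger_force: 0.0
```

```bash
python3 look.py
python3 - <<'E'
from plant import *; from h import *
s=sense();print(s["joints"])
E
```

```text
14.5 [447.1 328.7  73.7] 0.5027459228960109 0.0 [ 0.02 -0.06 -0.06 -0.04 -0.01 -0.    0.  ]
tcp px [[281. 273.]]
[286.7 225.6] 1615 [444.2 330.4   8. ] 30 23 54 | dx 0.5 dy 3.2 dz 69.7 yaw -6.8 rows 1.7/0.9 (now x at -132.8)
[-0.13580815  0.76258969 -0.83811667  2.06789888  0.89177315  0.72036244
  0.83286788]
```

Emit:
jog_arm --targets '[{"grip":0.5,"dx":-1,"dy":3,"dz":35,"yaw":-6},{"grip":0.5,"dx":-1,"dy":3,"dz":70.5,"yaw":-6},{"grip":0.5,"dx":-1,"dy":3,"dz":70.5,"yaw":-6},{"grip":0.5,"dx":-1,"dy":3,"dz":70.5,"yaw":-6},{"grip":1,"dx":-1,"dy":3,"dz":70.5,"yaw":-6},{"grip":1,"dx":-1,"dy":3,"dz":70.5,"yaw":-6},{"grip":1,"dx":-1,"dy":3,"dz":70.5,"yaw":-6},{"grip":1,"dx":-1,"dy":3,"dz":70.5,"yaw":-6},{"grip":1,"dx":-1,"dy":3,"dz":35,"yaw":-6},{"grip":1,"dx":-1,"dy":3,"dz":-5,"yaw":-6},{"grip":1,"dx":-1,"dy":3,"dz":-45,"yaw":-6},{"grip":1,"dx":-1,"dy":3,"dz":-85,"yaw":-6},{"grip":1,"dx":-1,"dy":3,"dz":-125,"yaw":-6},{"grip":1,"dx":-1,"dy":3,"dz":-165,"yaw":-6},{"grip":1,"dx":-1,"dy":3,"dz":-205,"yaw":-6},{"grip":1,"dx":-1,"dy":3,"dz":-240,"yaw":-6},{"grip":1,"dx":-1,"dy":3,"dz":-240,"yaw":-6},{"grip":1,"dx":-1,"dy":3,"dz":-240,"yaw":-6}]'

```text
t: 16.05
eef_pos: [446.5, 334.2, 318.5]
tool_rot: [0.004, -0.448, 0.894, 0.0]
contact_force: [0.1, -0.4, -1.0]
gripper_width: 0.232
finger_force: 59.3
```

Run:
```python
from plant import *; from h import *
s=sense();print(s["t"],s["eef_pos"],s["gripper_width"],s["finger_force"],s["joints"].round(2)); print(to(s,(590,-137,150),0))
```

```text
16.05 [446.4656152  334.19365947 318.48607137] 0.2321439970456138 59.29633958847262 [ 0.1   0.5  -1.16  1.87  0.51  1.11  1.25]
dx 292.6 dy -396.6 dz 167.8 yaw 53.2 rows 12.5/7.4 (now x at -126.8)
```

Emit:
jog_arm --targets '[{"grip":1,"dx":20,"dy":-27,"dz":0,"yaw":5},{"grip":1,"dx":44,"dy":-60,"dz":0,"yaw":10},{"grip":1,"dx":68,"dy":-93,"dz":0,"yaw":15},{"grip":1,"dx":92,"dy":-126,"dz":0,"yaw":20},{"grip":1,"dx":116,"dy":-159,"dz":0,"yaw":25},{"grip":1,"dx":140,"dy":-192,"dz":0,"yaw":30},{"grip":1,"dx":164,"dy":-224,"dz":0,"yaw":34},{"grip":1,"dx":188,"dy":-256,"dz":0,"yaw":38},{"grip":1,"dx":212,"dy":-288,"dz":5,"yaw":38},{"grip":1,"dx":236,"dy":-320,"dz":20,"yaw":38},{"grip":1,"dx":258,"dy":-350,"dz":40,"yaw":38},{"grip":1,"dx":275,"dy":-375,"dz":70,"yaw":38},{"grip":1,"dx":292.5,"dy":-396.5,"dz":100,"yaw":38},{"grip":1,"dx":292.5,"dy":-396.5,"dz":135,"yaw":38},{"grip":1,"dx":292.5,"dy":-396.5,"dz":168,"yaw":38},{"grip":1,"dx":292.5,"dy":-396.5,"dz":168,"yaw":38},{"grip":1,"dx":292.5,"dy":-396.5,"dz":168,"yaw":38},{"grip":1,"dx":292.5,"dy":-396.5,"dz":168,"yaw":38}]'

```text
t: 17.55
eef_pos: [589.3, -137.9, 147.8]
tool_rot: [0.001, -0.133, 0.991, 0.0]
contact_force: [1.1, -0.1, 0.8]
gripper_width: 0.231
finger_force: 59.3
```

Run:
```python
from plant import *; from h import *
s=sense();print(s["t"],s["eef_pos"],s["gripper_width"],s["finger_force"],s["joints"].round(2)); print(to(s,(590,-137,90),0))
for b in chips(capture("top")): print(*b)
```

```text
17.55 [ 589.27050841 -137.92979425  147.80302423] 0.2307929770607163 59.29331561783329 [ 0.71  0.68 -0.82  1.93  0.67  0.83  1.37]
dx -0.8 dy 0.7 dz 57.8 yaw 15.3 rows 1.4/2.1 (now x at -164.7)
```

Emit:
jog_arm --targets '[{"grip":1,"dx":-1,"dy":1,"dz":40,"yaw":0},{"grip":1,"dx":-1,"dy":1,"dz":58,"yaw":0},{"grip":1,"dx":-1,"dy":1,"dz":58,"yaw":0},{"grip":0.6,"dx":-1,"dy":1,"dz":58,"yaw":0},{"grip":0.5,"dx":-1,"dy":1,"dz":58,"yaw":0},{"grip":0.5,"dx":-1,"dy":1,"dz":58,"yaw":0},{"grip":0.5,"dx":-1,"dy":1,"dz":25,"yaw":0},{"grip":0.5,"dx":-1,"dy":1,"dz":-15,"yaw":0},{"grip":0.5,"dx":20,"dy":0,"dz":-45,"yaw":0},{"grip":0.5,"dx":50,"dy":0,"dz":-65,"yaw":0},{"grip":0.5,"dx":80,"dy":0,"dz":-80,"yaw":0},{"grip":0.5,"dx":80,"dy":0,"dz":-80,"yaw":0},{"grip":0.5,"dx":80,"dy":0,"dz":-80,"yaw":0}]'

```text
t: 18.68
eef_pos: [510.5, -161.2, 227.9]
tool_rot: [0.001, -0.131, 0.991, -0.002]
contact_force: [-1.3, 0.2, -0.0]
gripper_width: 0.503
finger_force: 0.0
```

Run:
```python
from plant import *; from h import *; import pickle
s=sense();print(s["t"],s["eef_pos"],s["gripper_width"])
c=capture("wrist"); pickle.dump(c,open("w6.pkl","wb")); cv2.imwrite("pics/w6.png",c["frame"][:,:,::-1])
h=cv2.cvtColor(c["frame"],cv2.COLOR_RGB2HSV); 
for n in("cup","cup_bar"):
  for r in spotter.regions_of(c,n)[:2]: print(n,r["p"],r["box"])
im=c["frame"][:,:,::-1].copy(); u=np.radians(195.2); a=np.array([590,-137,76.])
for d in(62,92,124):
    p=proj(c,a+d*np.array([np.cos(u),np.sin(u),0]))[0]; cv2.circle(im,tuple(int(v) for v in p),2,(0,255,0),-1)
th=np.radians(np.arange(0,360,10)); 
for p in proj(c,np.c_[590+48*np.cos(th),-137+48*np.sin(th),94+0*th]): cv2.circle(im,tuple(int(v) for v in p),1,(0,0,255),-1)
cv2.imwrite("pics/w6.png",im)
```

```text
18.6833 [ 510.49716146 -161.17605865  227.8564258 ] 0.5031674233984462
cup 0.91 [232.9, 145.9, 330.9, 337.5]
cup_bar 0.8 [233.8, 145.2, 334.9, 336.2]
```

View pics/w6.png

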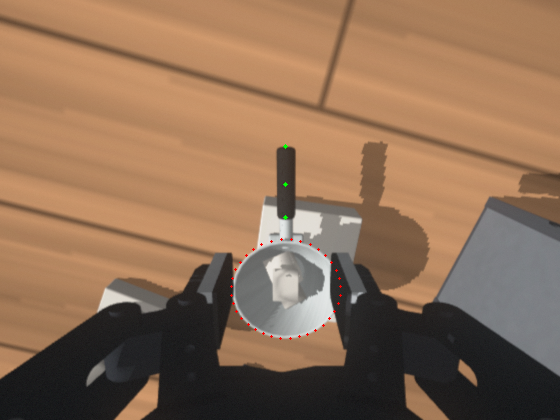

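Run:
```python
from plant import *; from h import *
s=sense();print(s["eef_pos"]); print(to(s,(501.2,-161.1,60),195.2))
c=capture("top"); f=c["frame"].astype(int); g=f.min(2)
sub=np.zeros(g.shape,bool); sub[170:260,205:285]=1
m=(sub&(g>165)).astype(np.uint8); n,l,st,ce=cv2.connectedComponentsWithStats(m); k=1+st[1:,4].argmax()
r=cv2.minAreaRect(np.argwhere(l==k)[:,::-1].astype(np.float32)); b=at_z(c,cv2.boxPoints(r),210)
print("flap",st[k,4],at_z(c,ce[k],210).round(1),b.round(),[np.linalg.norm(b[i]-b[i-1]).round(1) for i in(1,2)],np.degrees(np.arctan2(*(b[1]-b[0])[[1,0]])),np.degrees(np.arctan2(*(b[2]-b[1])[[1,0]])))
for R_ in spotter.regions_of(c,"hopper")[:1]:
    m=R_["pixels"].astype(np.uint8); print(R_["p"],R_["box"])
for R_ in spotter.regions_of(c,"wheel_handle")[:2]: print("wh",R_["p"],R_["box"])
```

```text
[ 512.24302557 -159.78475634  226.513047  ]
dx 11.2 dy 1.7 dz 166.5 yaw 0.0 rows 4.0/0.0 (now x at -164.8)
flap 1430 [[550.5 138.3 210. ]] [[498. 188. 210.]
 [613. 178. 210.]
 [604.  87. 210.]
 [489.  98. 210.]] [np.float64(115.5), np.float64(91.7)] -4.864974885719873 -95.75725037366976
0.81 [206.7, 159.8, 276.4, 252.9]
```

Emit:
jog_arm --targets '[{"grip":0.5,"dx":11,"dy":1.5,"dz":40,"yaw":0},{"grip":0.5,"dx":11,"dy":1.5,"dz":80,"yaw":0},{"grip":0.5,"dx":11,"dy":1.5,"dz":120,"yaw":0},{"grip":0.5,"dx":11,"dy":1.5,"dz":150,"yaw":0},{"grip":0.5,"dx":11,"dy":1.5,"dz":166.5,"yaw":0},{"grip":0.5,"dx":11,"dy":1.5,"dz":166.5,"yaw":0},{"grip":0.5,"dx":11,"dy":1.5,"dz":166.5,"yaw":0},{"grip":1,"dx":11,"dy":1.5,"dz":166.5,"yaw":0},{"grip":1,"dx":11,"dy":1.5,"dz":166.5,"yaw":0},{"grip":1,"dx":11,"dy":1.5,"dz":166.5,"yaw":0},{"grip":1,"dx":11,"dy":1.5,"dz":166.5,"yaw":0},{"grip":1,"dx":11,"dy":1.5,"dz":166.5,"yaw":0},{"grip":1,"dx":11,"dy":1.5,"dz":166.5,"yaw":0}]'

```text
t: 20.07
eef_pos: [501.4, -161.5, 60.7]
tool_rot: [0.001, -0.132, 0.991, -0.0]
contact_force: [0.6, 0.8, 2.9]
gripper_width: 0.17
finger_force: 58.5
```

Run:
```python
from plant import *; from h import *
s=sense();print(s["t"],s["eef_pos"],s["gripper_width"],s["finger_force"],s["contact_force"],s["joints"].round(2))
c=capture("wrist"); cv2.imwrite("pics/w7.png",c["frame"][:,:,::-1])
```

```text
20.0667 [ 501.3574298  -161.46699453   60.69989559] 0.1699610134616508 58.4894460439682 [0.5756972  0.75011103 2.89659392] [ 0.72  0.71 -0.68  2.14  0.85  0.58  1.24]
```

Emit:
jog_arm --targets '[{"grip":1,"dx":0,"dy":0,"dz":-10,"yaw":0},{"grip":1,"dx":0,"dy":0,"dz":-28,"yaw":0},{"grip":1,"dx":0,"dy":0,"dz":-50,"yaw":0},{"grip":1,"dx":0,"dy":0,"dz":-75,"yaw":0},{"grip":1,"dx":0,"dy":5,"dz":-100,"yaw":1},{"grip":1,"dx":0,"dy":15,"dz":-125,"yaw":3},{"grip":1,"dx":0,"dy":30,"dz":-150,"yaw":5},{"grip":1,"dx":1,"dy":50,"dz":-170,"yaw":7},{"grip":1,"dx":1,"dy":73,"dz":-185,"yaw":9},{"grip":1,"dx":1,"dy":97,"dz":-195,"yaw":11},{"grip":1,"dx":2,"dy":120,"dz":-199,"yaw":13},{"grip":1,"dx":2,"dy":142,"dz":-199,"yaw":15},{"grip":1,"dx":2,"dy":162,"dz":-199,"yaw":17},{"grip":1,"dx":2,"dy":178,"dz":-199,"yaw":19},{"grip":1,"dx":2,"dy":189,"dz":-199,"yaw":19.7},{"grip":1,"dx":2,"dy":189,"dz":-199,"yaw":19.7},{"grip":1,"dx":2,"dy":189,"dz":-199,"yaw":19.7},{"grip":1,"dx":2,"dy":189,"dz":-199,"yaw":19.7}]'

```text
t: 21.62
eef_pos: [448.2, 19.1, 258.4]
tool_rot: [-0.001, 0.04, 0.999, -0.001]
contact_force: [0.6, -0.4, -3.8]
gripper_width: 0.164
finger_force: 58.7
```

```bash
cat > hop.py <<'E'
from h import *
def hop2w(x,y,z): return np.array([551+.078*x-.997*y,138+.997*x+.078*y,z])
def w2hop(p): d=np.asarray(p)[:2]-[551,138]; return round(float(d@[.078,.997]),1),round(float(d@[-.997,.078]),1)
def st(s): return round(s["t"],2),w2hop(s["eef_pos"]),"bz",round(s["eef_pos"][2]+15.3-210,1),"F",s["contact_force"].round(1),"M",s["wrist_torque"].round(2),"grip",round(s["gripper_width"],3),round(s["finger_force"],1)
E
python3 - <<'E'
from plant import *; from hop import *
s=sense();print(*st(s)); print(to(s,hop2w(-125,92,224.7),175.5),s["joints"].round(2))
c=capture("wrist");im=c["frame"][:,:,::-1].copy()
for q in[(-85,70),(-85,-70),(85,70),(-48,57),(-48,-57),(42,57),(42,-57)]:
    p=proj(c,hop2w(*q,210))[0]; cv2.circle(im,tuple(int(v) for v in p),3,(0,255,0),-1)
cv2.imwrite("pics/w8.png",im)
E
```

```text
21.62 (-126.6, 93.2) bz 63.7 F [ 0.6 -0.4 -3.8] M [0.02 0.25 0.01] grip 0.164 58.7
dx -1.3 dy 1.6 dz 33.7 yaw -0.0 rows 0.8/0.0 (now x at 175.5) [ 0.63  0.32 -0.95  2.15  0.36  0.83  0.95]
```

View pics/w8.png

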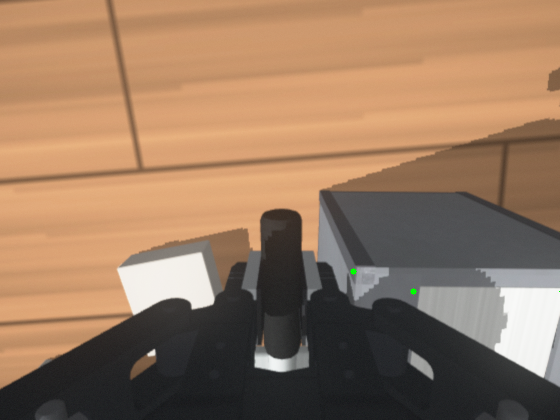

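Emit:
jog_arm --targets '[{"grip":1,"dx":-1,"dy":0,"dz":15,"yaw":0},{"grip":1,"dx":-1,"dy":0,"dz":30,"yaw":0},{"grip":1,"dx":-1,"dy":0,"dz":34,"yaw":0},{"grip":1,"dx":-1,"dy":8,"dz":34,"yaw":0},{"grip":1,"dx":-1,"dy":16,"dz":34,"yaw":0},{"grip":1,"dx":-1,"dy":20,"dz":34,"yaw":0},{"grip":1,"dx":-1,"dy":24,"dz":34,"yaw":0},{"grip":1,"dx":-1,"dy":28,"dz":34,"yaw":0},{"grip":1,"dx":-1,"dy":32,"dz":34,"yaw":0},{"grip":1,"dx":-1,"dy":36,"dz":34,"yaw":0},{"grip":1,"dx":-1,"dy":36,"dz":34,"yaw":0}]'

```text
t: 22.58
eef_pos: [451.4, 49.9, 224.6]
tool_rot: [-0.002, 0.042, 0.999, -0.006]
contact_force: [-2.0, -13.0, 3.5]
gripper_width: 0.163
finger_force: 61.0
```

Run:
```python
from plant import *; from hop import *
s=sense();print(*st(s))
c=capture("side");a=cv2.resize(c["frame"][130:330,170:370,::-1],(600,600),interpolation=cv2.INTER_CUBIC); cv2.imwrite("pics/s9.png",a)
```

```text
22.58 (-95.6, 92.4) bz 29.9 F [ -2.  -13.    3.5] M [-3.05  0.29 -0.76] grip 0.163 61.0
```

View pics/s9.png

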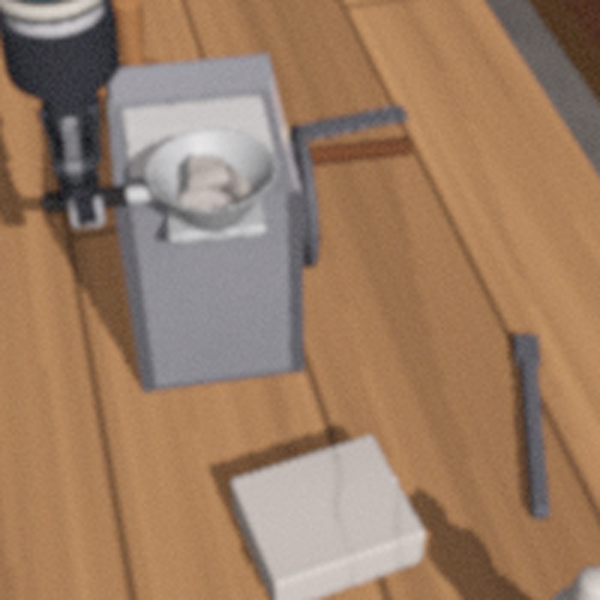

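Emit:
jog_arm --targets '[{"grip":1,"dx":0,"dy":4,"dz":0,"yaw":0},{"grip":1,"dx":0,"dy":8,"dz":0,"yaw":0},{"grip":1,"dx":0,"dy":12,"dz":0,"yaw":0},{"grip":1,"dx":0,"dy":16,"dz":0,"yaw":0},{"grip":1,"dx":0,"dy":16,"dz":0,"yaw":0}]'

```text
t: 23.05
eef_pos: [451.7, 62.1, 223.9]
tool_rot: [-0.004, 0.045, 0.999, -0.009]
contact_force: [-1.4, -15.7, 0.2]
gripper_width: 0.163
finger_force: 84.9
```

```bash
cat > cupview.py <<'E'
from plant import *; from hop import *
s=sense();print(*st(s))
c=capture("side")
r=spotter.regions_of(c,"cup")[:1]
if r:
    m=r[0]["pixels"]; yx=np.argwhere(m); print(round(r[0]["p"],2),r[0]["box"],m.sum(),"centroid",yx.mean(0).round(1))
E
python3 cupview.py
```

```text
23.05 (-83.4, 93.1) bz 29.2 F [ -1.4 -15.7   0.2] M [-4.08  0.15 -0.89] grip 0.163 84.9
0.94 [181.4, 173.9, 261.5, 211.8] 1089 centroid [192.7 235.3]
```

Emit:
jog_arm --targets '[{"grip":1,"dx":0,"dy":4,"dz":0,"yaw":0},{"grip":1,"dx":0,"dy":8,"dz":0,"yaw":0},{"grip":1,"dx":0,"dy":12,"dz":0,"yaw":0},{"grip":1,"dx":0,"dy":16,"dz":0,"yaw":0},{"grip":1,"dx":0,"dy":16,"dz":0,"yaw":0}]'

```text
t: 23.57
eef_pos: [452.5, 69.8, 223.5]
tool_rot: [-0.006, 0.049, 0.999, -0.016]
contact_force: [-3.2, -31.2, 11.5]
gripper_width: 0.165
finger_force: 114.2
```

```bash
cat >> cupview.py <<'E'
import sys
if len(sys.argv)>1: cv2.imwrite(sys.argv[1],cv2.resize(c["frame"][130:270,170:330,::-1],(640,560),interpolation=cv2.INTER_CUBIC))
E
python3 cupview.py pics/s10.png
```

```text
23.57 (-75.7, 92.9) bz 28.8 F [ -3.2 -31.2  11.5] M [-7.71 -0.01 -1.95] grip 0.165 114.2
0.86 [182.4, 175.1, 266.6, 210.9] 1166 centroid [192.6 234.9]
```

View pics/s10.png

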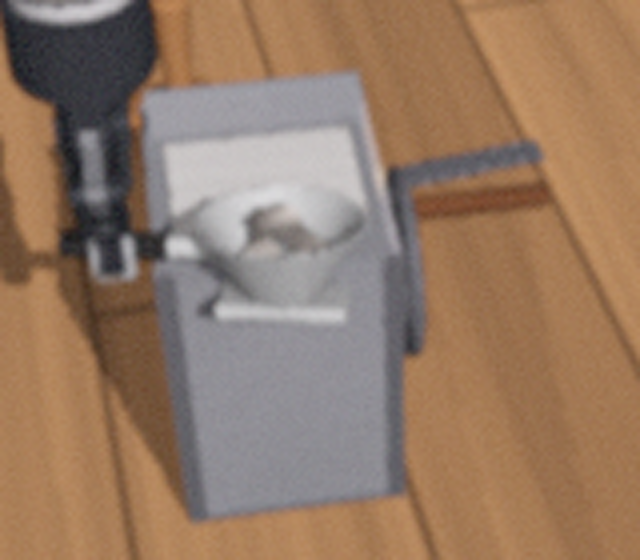

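```bash
cat > fit.py <<'E'
from plant import *; from hop import *
from scipy.optimize import least_squares
def cup_pts(local,bx,bz,th,by=92):
    "local cup pts in hopper-aligned coords rel. to bar axis: (x, y from cup axis, z from bar)"
    l=np.asarray(local,float); c_,s_=np.cos(th),np.sin(th)
    x=l[:,0]*c_+l[:,2]*s_+bx; z=-l[:,0]*s_+l[:,2]*c_+bz; y=l[:,1]+by-92
    return np.c_[551+.078*x-.997*y,138+.997*x+.078*y,210+z]
a=np.radians(np.arange(0,360,5)); rim=np.c_[48*np.cos(a),48*np.sin(a),18+0*a]
foot=[(sx*17,sy*36,h) for sx in(-1,1) for sy in(-1,1) for h in(-36,-28)]
def extents(c,bx,bz,th):
    r=proj(c,cup_pts(rim,bx,bz,th)); f=proj(c,cup_pts(foot,bx,bz,th)); return r,f
E
python3 - <<'E'
from fit import *
c=capture("side")
for th in(0,15,30,45,60):
    r,f=extents(c,-75.7,28.8,np.radians(th)); g=lambda p:((p-[170,130])*4).round()
    r=g(r);f=g(f); print(th,"rim x",r[:,0].min(),r[:,0].max(),"y",r[:,1].min(),r[:,1].max(),"foot x",f[:,0].min(),f[:,0].max(),"y",f[:,1].min(),f[:,1].max())
e=proj(c,[hop2w(-85,y,210) for y in(-70,70)]); print("edge",((e-[170,130])*4).round())
E
```

```text
0 rim x 188.0 363.0 y 141.0 252.0 foot x 215.0 348.0 y 231.0 295.0
15 rim x 188.0 362.0 y 155.0 228.0 foot x 217.0 350.0 y 244.0 298.0
30 rim x 188.0 360.0 y 172.0 205.0 foot x 218.0 352.0 y 255.0 296.0
45 rim x 188.0 359.0 y 174.0 201.0 foot x 220.0 353.0 y 260.0 293.0
60 rim x 188.0 358.0 y 156.0 221.0 foot x 219.0 353.0 y 249.0 298.0
edge [[405. 254.]
 [159. 284.]]
```

Emit:
jog_arm --targets '[{"grip":1,"dx":0,"dy":-12,"dz":0,"yaw":0},{"grip":1,"dx":0,"dy":-30,"dz":0,"yaw":0},{"grip":1,"dx":0,"dy":-50,"dz":0,"yaw":0},{"grip":1,"dx":0,"dy":-60,"dz":-10,"yaw":0},{"grip":1,"dx":0,"dy":-60,"dz":-30,"yaw":0},{"grip":1,"dx":0,"dy":-60,"dz":-40,"yaw":0},{"grip":1,"dx":0,"dy":-40,"dz":-40,"yaw":0},{"grip":1,"dx":0,"dy":-20,"dz":-40,"yaw":0},{"grip":1,"dx":0,"dy":-8,"dz":-40,"yaw":0},{"grip":1,"dx":0,"dy":-8,"dz":-40,"yaw":0},{"grip":1,"dx":0,"dy":-8,"dz":-40,"yaw":0}]'

```text
t: 24.63
eef_pos: [454.6, 81.3, 265.2]
tool_rot: [0.0, 0.038, 0.999, 0.0]
contact_force: [-0.6, -0.2, -3.1]
gripper_width: 0.158
finger_force: 63.9
```

```bash
python3 cupview.py pics/s11.png
```

```text
24.63 (-64.0, 91.7) bz 70.5 F [-0.6 -0.2 -3.1] M [-0.08  0.26  0.05] grip 0.158 63.9
0.7 [177.9, 151.1, 262.1, 188.3] 1177 centroid [168.7 231.7]
```

View pics/s11.png

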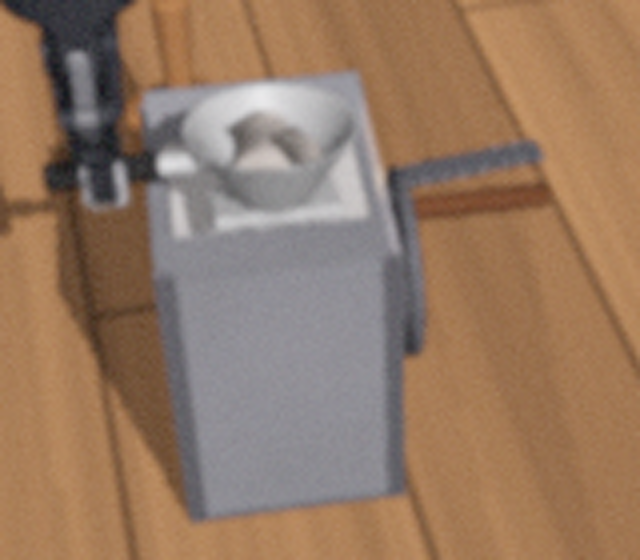

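```bash
cat >> fit.py <<'E'
b=np.radians(np.arange(0,360,15)); bot=np.c_[19*np.cos(b),19*np.sin(b),-28+0*b]
barp=np.array([(8*np.cos(t),y,8*np.sin(t)) for t in b for y in(45,124)])
def model(c,bx,bz,th,by):
    m=np.zeros((420,560),np.uint8)
    for L in(np.r_[rim,bot],np.array(foot),barp):
        p=proj(c,cup_pts(L,bx,bz,th,by)); cv2.fillConvexPoly(m,cv2.convexHull((p*16).astype(np.int32)),1,shift=4)
    return m>0
def fit_th(c,mask,bx,bz,by,ths=range(-30,125,3),rx=range(-16,17,4),rz=range(-12,13,4)):
    best=[]
    for th in ths:
        for dx in rx:
            for dz in rz:
                m=model(c,bx+dx,bz+dz,np.radians(th),by)
                best.append(((m&mask).sum()/(m|mask).sum(),th,dx,dz))
    best.sort(reverse=True); return best
E
cat > cv2nd.py <<'E'
from fit import *
s=sense();print(*st(s)); bx,by=w2hop(s["eef_pos"]); bz=s["eef_pos"][2]+15.3-210
for n in("side","top"):
    c=capture(n); r=spotter.regions_of(c,"cup")
    if not r: print(n,"no cup"); continue
    o=fit_th(c,r[0]["pixels"],bx,bz,by); print(n,round(r[0]["p"],2),[tuple(round(float(v),2) for v in q) for q in o[:4]])
E
time python3 cv2nd.py
```

```text
24.73 (-65.8, 91.8) bz 70.0 F [-0.   0.4 -3.7] M [0.01 0.22 0.07] grip 0.161 63.9
side 0.81 [(0.72, 6.0, 12.0, -12.0), (0.71, 9.0, 12.0, -12.0), (0.71, 9.0, 8.0, -8.0), (0.7, 3.0, 12.0, -12.0)]
top 0.84 [(0.57, 18.0, 0.0, 8.0), (0.57, 18.0, 0.0, 12.0), (0.57, 18.0, 0.0, 4.0), (0.57, 15.0, 0.0, 8.0)]
real	0m4.420s
user	0m2.894s
sys	0m0.110s
```

Emit:
jog_arm --targets '[{"grip":1,"dx":0,"dy":0,"dz":15,"yaw":0},{"grip":1,"dx":0,"dy":0,"dz":26,"yaw":0},{"grip":1,"dx":0,"dy":0,"dz":29,"yaw":0},{"grip":1,"dx":0,"dy":0,"dz":31,"yaw":0},{"grip":1,"dx":0,"dy":0,"dz":33,"yaw":0},{"grip":1,"dx":0,"dy":0,"dz":35,"yaw":0},{"grip":1,"dx":0,"dy":0,"dz":35,"yaw":0}]'

```text
t: 25.52
eef_pos: [454.7, 80.6, 231.1]
tool_rot: [0.0, 0.039, 0.999, -0.001]
contact_force: [-5.6, -2.4, 11.7]
gripper_width: 0.159
finger_force: 65.1
```

```bash
python3 cv2nd.py
```

```text
25.52 (-64.8, 91.5) bz 36.4 F [-5.6 -2.4 11.7] M [-0.32  0.71 -0.08] grip 0.159 65.1
side 0.72 [(0.68, 69.0, 16.0, -12.0), (0.67, 72.0, 16.0, -12.0), (0.67, 69.0, 12.0, -8.0), (0.67, 3.0, 12.0, -8.0)]
top 0.8 [(0.53, 18.0, 0.0, -8.0), (0.53, 15.0, 0.0, -8.0), (0.52, 18.0, 0.0, -12.0), (0.52, 15.0, 0.0, 4.0)]
```

Emit:
jog_arm --targets '[{"grip":0.87,"dx":0,"dy":0,"dz":-2,"yaw":0},{"grip":0.87,"dx":0,"dy":0,"dz":-2,"yaw":0},{"grip":0.87,"dx":0,"dy":0,"dz":-2,"yaw":0}]'

```text
t: 25.97
eef_pos: [455.6, 80.6, 232.9]
tool_rot: [0.001, 0.039, 0.999, 0.0]
contact_force: [-2.1, -1.3, 5.6]
gripper_width: 0.159
finger_force: 64.2
```

Emit:
jog_arm --targets '[{"grip":0.845,"dx":0,"dy":0,"dz":0,"yaw":0},{"grip":0.845,"dx":0,"dy":0,"dz":0,"yaw":0},{"grip":0.845,"dx":0,"dy":0,"dz":0,"yaw":0}]'

```text
t: 26.22
eef_pos: [455.5, 80.6, 232.7]
tool_rot: [0.001, 0.039, 0.999, 0.0]
contact_force: [-2.6, -1.5, 6.4]
gripper_width: 0.16
finger_force: 64.2
```

```bash
python3 cv2nd.py
```

```text
26.22 (-64.7, 90.7) bz 38.0 F [-2.6 -1.5  6.4] M [-0.15  0.18 -0.04] grip 0.16 64.2
side 0.78 [(0.7, 3.0, 16.0, -12.0), (0.7, 0.0, 8.0, -8.0), (0.7, 3.0, 4.0, -4.0), (0.7, 72.0, 8.0, -8.0)]
top 0.58 [(0.61, 18.0, 0.0, 8.0), (0.61, 15.0, 0.0, 8.0), (0.61, 18.0, 0.0, 4.0), (0.61, 15.0, 0.0, 4.0)]
```

Emit:
jog_arm --targets '[{"grip":1,"dx":0,"dy":0,"dz":-8,"yaw":0},{"grip":1,"dx":0,"dy":10,"dz":-8,"yaw":0},{"grip":1,"dx":0,"dy":20,"dz":-8,"yaw":0},{"grip":1,"dx":0,"dy":30,"dz":-8,"yaw":0},{"grip":1,"dx":0,"dy":32,"dz":-4,"yaw":0},{"grip":1,"dx":0,"dy":32,"dz":0,"yaw":0},{"grip":1,"dx":0,"dy":32,"dz":4,"yaw":0},{"grip":1,"dx":0,"dy":32,"dz":4,"yaw":0}]'

```text
t: 27.08
eef_pos: [457.3, 114.1, 228.1]
tool_rot: [0.001, 0.038, 0.999, 0.001]
contact_force: [-3.1, 1.7, 9.9]
gripper_width: 0.164
finger_force: 65.6
```

```bash
python3 cv2nd.py
```

```text
27.08 (-31.1, 91.5) bz 33.4 F [-3.1  1.7  9.9] M [0.46 0.28 0.06] grip 0.164 65.6
side 0.56 [(0.71, 69.0, 16.0, -12.0), (0.7, 3.0, 12.0, -8.0), (0.7, 69.0, 12.0, -8.0), (0.7, 66.0, 12.0, -8.0)]
top 0.92 [(0.55, 18.0, 0.0, -4.0), (0.54, -24.0, 12.0, -8.0), (0.54, 18.0, 0.0, -8.0), (0.54, 21.0, 0.0, -4.0)]
```

Emit:
jog_arm --targets '[{"grip":1,"dx":0,"dy":2,"dz":2,"yaw":0},{"grip":1,"dx":0,"dy":4,"dz":4,"yaw":0},{"grip":1,"dx":0,"dy":6,"dz":6,"yaw":0},{"grip":1,"dx":0,"dy":8,"dz":9,"yaw":0},{"grip":1,"dx":0,"dy":10,"dz":12,"yaw":0},{"grip":1,"dx":0,"dy":10,"dz":12,"yaw":0}]'

```text
t: 27.78
eef_pos: [459.4, 124.1, 217.1]
tool_rot: [0.002, 0.038, 0.999, 0.001]
contact_force: [-2.5, 1.9, 10.6]
gripper_width: 0.16
finger_force: 65.3
```

```bash
cat >> cv2nd.py <<'E'
    if n=="side":
        g=cv2.cvtColor(c["frame"],cv2.COLOR_RGB2HSV)
        cv2.imwrite("pics/last.png",cv2.resize(c["frame"][130:270,170:330,::-1],(640,560),interpolation=cv2.INTER_CUBIC))
E
python3 cv2nd.py
```

```text
27.78 (-21.0, 90.3) bz 22.4 F [-2.5  1.9 10.6] M [ 0.26 -0.02  0.05] grip 0.16 65.3
side 0.82 [(0.63, 57.0, 16.0, -4.0), (0.63, 63.0, 16.0, -8.0), (0.62, 60.0, 16.0, -4.0), (0.62, 57.0, 12.0, 0.0)]
top 0.9 [(0.56, -30.0, 16.0, -12.0), (0.56, -30.0, 16.0, -8.0), (0.56, -27.0, 16.0, -12.0), (0.56, 15.0, 4.0, -12.0)]
```

View pics/last.png

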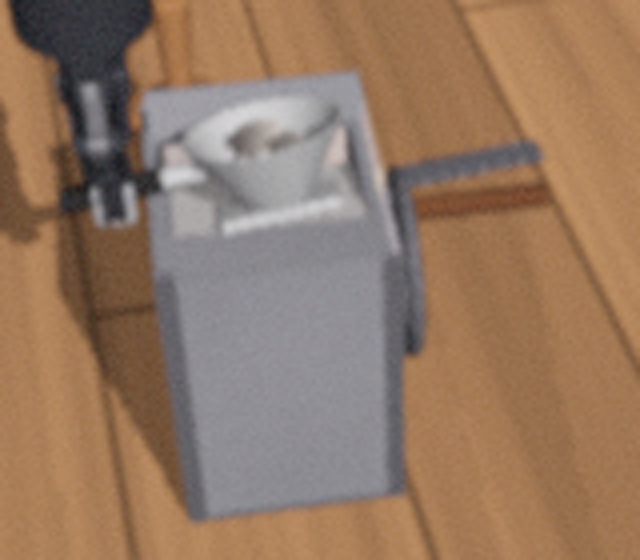

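```bash
cat > tilt.py <<'E'
from fit import *
from scipy.optimize import differential_evolution as DE
def pose_pts(L,bx,by,bz,th,pit):
    l=np.asarray(L,float).copy(); l[:,1]-=92            # origin at grip point
    c_,s_=np.cos(th),np.sin(th); x=l[:,0]*c_+l[:,2]*s_; z=-l[:,0]*s_+l[:,2]*c_; y=l[:,1]
    cp,sp=np.cos(pit),np.sin(pit); y,z=y*cp+z*sp,-y*sp+z*cp   # pit>0: cup end up
    x,y,z=x+bx,y+by,z+bz
    return np.c_[551+.078*x-.997*y,138+.997*x+.078*y,210+z]
def mdl(c,p):
    m=np.zeros((420,560),np.uint8)
    for L in(np.r_[rim,bot],np.array(foot)):
        q=proj(c,pose_pts(L,*p)); cv2.fillConvexPoly(m,cv2.convexHull((q*16).astype(np.int32)),1,shift=4)
    return m>0
def run(save=None):
    s=sense();print(*st(s)); bx,by=w2hop(s["eef_pos"]); bz=s["eef_pos"][2]+15.3-210
    V=[]
    for n in("side","top"):
        c=capture(n); r=spotter.regions_of(c,"cup")
        if not r: print("no cup in",n); continue
        m=r[0]["pixels"].astype(np.uint8); k,_=cv2.findContours(m,cv2.RETR_EXTERNAL,cv2.CHAIN_APPROX_NONE); m=cv2.drawContours(m*0,k,-1,1,-1)>0
        inner=proj(c,pose_pts([(0,50,0)],bx,by,bz,0,0))[0]; out=proj(c,pose_pts([(0,92,0)],bx,by,bz,0,0))[0]
        yy,xx=np.mgrid[:420,:560]; d=(out-inner)/np.linalg.norm(out-inner); keep=((xx-inner[0])*d[0]+(yy-inner[1])*d[1])<0
        V.append((c,m&keep,keep,n,round(r[0]["p"],2),int((m&keep).sum())))
        if save and n=="side": cv2.imwrite(save,cv2.resize(c["frame"][130:270,170:330,::-1],(640,560),interpolation=cv2.INTER_CUBIC))
    def iou(p): 
        o=[]
        for v in V:
            a=mdl(v[0],p)&v[2]; o.append((a&v[1]).sum()/(a|v[1]).sum())
        return o
    f=lambda q:-sum(iou((bx+q[0],by,bz+q[1],q[2],q[3])))
    R_=DE(f,[(-20,12),(-15,15),(-.5,2.2),(-.35,.35)],maxiter=25,popsize=12,seed=1,polish=False)
    q=R_.x; print("dx %.1f dz %.1f theta %.0f pitch %.0f"%(q[0],q[1],np.degrees(q[2]),np.degrees(q[3])),np.round(iou((bx+q[0],by,bz+q[1],q[2],q[3])),2),[v[3:] for v in V])
if __name__=="__main__":
    import sys; run(*sys.argv[1:])
E
time python3 tilt.py
```

```text
27.98 (-20.9, 90.2) bz 22.6 F [-2.3  1.6 10.3] M [0.28 0.05 0.05] grip 0.163 65.3
dx -0.4 dz 2.3 theta 22 pitch 7 [0.92 0.91] [('side', 0.98, 995), ('top', 0.9, 978)]
real	0m3.089s
user	0m1.581s
sys	0m0.177s
```

Emit:
jog_arm --targets '[{"grip":1,"dx":0,"dy":2,"dz":2,"yaw":0},{"grip":1,"dx":0,"dy":4,"dz":4,"yaw":0},{"grip":1,"dx":0,"dy":6,"dz":7,"yaw":0},{"grip":1,"dx":0,"dy":8,"dz":10,"yaw":0},{"grip":1,"dx":0,"dy":8,"dz":10,"yaw":0}]'

```text
t: 28.6
eef_pos: [461.3, 132.9, 207.5]
tool_rot: [0.003, 0.038, 0.999, 0.002]
contact_force: [-0.0, 2.8, 9.5]
gripper_width: 0.161
finger_force: 65.8
```

```bash
python3 tilt.py
```

```text
28.6 (-12.1, 89.0) bz 12.8 F [-0.   2.8  9.5] M [ 0.27 -0.31  0.14] grip 0.161 65.8
dx 1.0 dz -1.4 theta 25 pitch 11 [0.93 0.91] [('side', 0.97, 955), ('top', 0.6, 936)]
```

Emit:
jog_arm --targets '[{"grip":1,"dx":0,"dy":0,"dz":-20,"yaw":0},{"grip":1,"dx":0,"dy":0,"dz":-45,"yaw":0},{"grip":1,"dx":0,"dy":-20,"dz":-62,"yaw":0},{"grip":1,"dx":0,"dy":-45,"dz":-62,"yaw":0},{"grip":1,"dx":0,"dy":-70,"dz":-62,"yaw":0},{"grip":1,"dx":0,"dy":-90,"dz":-62,"yaw":0},{"grip":1,"dx":0,"dy":-100,"dz":-45,"yaw":0},{"grip":1,"dx":0,"dy":-100,"dz":-30,"yaw":0},{"grip":1,"dx":0,"dy":-100,"dz":-23,"yaw":0},{"grip":1,"dx":0,"dy":-100,"dz":-23,"yaw":0},{"grip":1,"dx":0,"dy":-100,"dz":-23,"yaw":0}]'

```text
t: 29.72
eef_pos: [450.2, 30.6, 228.4]
tool_rot: [-0.001, 0.039, 0.999, 0.0]
contact_force: [-0.8, -0.2, -3.3]
gripper_width: 0.161
finger_force: 63.8
```

```bash
python3 tilt.py
```

```text
29.72 (-114.9, 92.1) bz 33.7 F [-0.8 -0.2 -3.3] M [0.07 0.24 0.02] grip 0.161 63.8
dx 10.6 dz -8.8 theta 24 pitch 6 [0.93 0.  ] [('side', 0.69, 1155), ('top', 0.69, 239)]
```

Emit:
jog_arm --targets '[{"grip":1,"dx":0,"dy":8,"dz":-2,"yaw":0},{"grip":1,"dx":0,"dy":16,"dz":-2,"yaw":0},{"grip":1,"dx":0,"dy":22,"dz":-2,"yaw":0},{"grip":1,"dx":0,"dy":26,"dz":-2,"yaw":0},{"grip":1,"dx":0,"dy":30,"dz":-2,"yaw":0},{"grip":1,"dx":0,"dy":32,"dz":-2,"yaw":0},{"grip":1,"dx":0,"dy":32,"dz":-2,"yaw":0}]'

```text
t: 30.5
eef_pos: [453.2, 62.9, 230.8]
tool_rot: [0.0, 0.039, 0.999, 0.0]
contact_force: [-0.2, 0.6, -3.5]
gripper_width: 0.16
finger_force: 63.8
```

```bash
python3 tilt.py
```

```text
30.5 (-82.5, 91.7) bz 36.1 F [-0.2  0.6 -3.5] M [ 0.    0.19 -0.03] grip 0.16 63.8
dx 3.6 dz -2.5 theta 49 pitch 7 [0.9  0.48] [('side', 0.83, 1022), ('top', 0.78, 524)]
```

Emit:
jog_arm --targets '[{"grip":1,"dx":0,"dy":-16,"dz":0,"yaw":0},{"grip":1,"dx":0,"dy":-20,"dz":6,"yaw":0},{"grip":1,"dx":0,"dy":-20,"dz":10,"yaw":0},{"grip":1,"dx":0,"dy":-14,"dz":10,"yaw":0},{"grip":1,"dx":0,"dy":-8,"dz":10,"yaw":0},{"grip":1,"dx":0,"dy":-4,"dz":10,"yaw":0},{"grip":1,"dx":0,"dy":0,"dz":10,"yaw":0},{"grip":1,"dx":0,"dy":3,"dz":10,"yaw":0},{"grip":1,"dx":0,"dy":3,"dz":10,"yaw":0}]'

```text
t: 31.45
eef_pos: [452.4, 60.7, 220.2]
tool_rot: [-0.002, 0.042, 0.999, -0.005]
contact_force: [-0.5, -10.7, -1.2]
gripper_width: 0.159
finger_force: 64.9
```

```bash
python3 tilt.py
```

```text
31.45 (-84.8, 92.3) bz 25.5 F [ -0.5 -10.7  -1.2] M [-2.47  0.22 -0.73] grip 0.159 64.9
dx -2.4 dz 2.1 theta 25 pitch 5 [0.92 0.81] [('side', 0.87, 1096), ('top', 0.84, 845)]
```

Emit:
jog_arm --targets '[{"grip":0.82,"dx":0,"dy":2,"dz":-1,"yaw":0},{"grip":0.82,"dx":0,"dy":5,"dz":-3,"yaw":0},{"grip":0.82,"dx":0,"dy":8,"dz":-4,"yaw":0},{"grip":1,"dx":0,"dy":10,"dz":-5,"yaw":0},{"grip":1,"dx":0,"dy":10,"dz":-5,"yaw":0},{"grip":1,"dx":0,"dy":10,"dz":-5,"yaw":0}]'

```text
t: 32.15
eef_pos: [454.1, 70.8, 225.3]
tool_rot: [-0.001, 0.041, 0.999, -0.004]
contact_force: [1.6, -9.4, -3.0]
gripper_width: 0.161
finger_force: 58.3
```

```bash
python3 tilt.py
```

```text
32.15 (-74.5, 91.4) bz 30.6 F [ 1.6 -9.4 -3. ] M [-2.32 -0.17 -0.61] grip 0.161 58.3
dx -4.1 dz -1.4 theta 40 pitch 2 [0.85 0.82] [('side', 0.7, 765), ('top', 0.61, 846)]
```

Emit:
jog_arm --targets '[{"grip":0.82,"dx":0,"dy":2,"dz":0,"yaw":0},{"grip":0.82,"dx":0,"dy":5,"dz":-1,"yaw":0},{"grip":0.82,"dx":0,"dy":8,"dz":-1,"yaw":0},{"grip":1,"dx":0,"dy":10,"dz":-1,"yaw":0},{"grip":1,"dx":0,"dy":10,"dz":-1,"yaw":0},{"grip":1,"dx":0,"dy":10,"dz":-1,"yaw":0}]'

```text
t: 32.85
eef_pos: [455.4, 79.9, 226.6]
tool_rot: [-0.001, 0.042, 0.999, -0.005]
contact_force: [1.2, -11.1, -0.0]
gripper_width: 0.167
finger_force: 57.8
```

```bash
python3 tilt.py
```

```text
32.85 (-65.4, 90.7) bz 31.9 F [  1.2 -11.1  -0. ] M [-2.8  -0.27 -0.71] grip 0.167 57.8
dx -10.2 dz 6.4 theta 47 pitch -3 [0.89 0.85] [('side', 0.82, 1021), ('top', 0.65, 856)]
```

Emit:
jog_arm --targets '[{"grip":0.82,"dx":0,"dy":2,"dz":0,"yaw":0},{"grip":0.82,"dx":0,"dy":5,"dz":0,"yaw":0},{"grip":0.82,"dx":0,"dy":8,"dz":0,"yaw":0},{"grip":1,"dx":0,"dy":11,"dz":0,"yaw":0},{"grip":1,"dx":0,"dy":11,"dz":0,"yaw":0},{"grip":1,"dx":0,"dy":11,"dz":0,"yaw":0}]'

```text
t: 33.55
eef_pos: [456.0, 92.5, 227.3]
tool_rot: [-0.0, 0.041, 0.999, -0.004]
contact_force: [-1.9, -3.4, 4.0]
gripper_width: 0.167
finger_force: 55.4
```

```bash
python3 tilt.py pics/last2.png
```

```text
33.55 (-52.7, 91.1) bz 32.6 F [-1.9 -3.4  4. ] M [-0.97  0.17 -0.28] grip 0.167 55.4
dx -4.2 dz 1.3 theta 55 pitch -1 [0.91 0.6 ] [('side', 0.92, 1067), ('top', 0.86, 598)]
```

Emit:
jog_arm --targets '[{"grip":1,"dx":0,"dy":4,"dz":-2,"yaw":0},{"grip":1,"dx":0,"dy":8,"dz":-2,"yaw":0},{"grip":1,"dx":0,"dy":12,"dz":-2,"yaw":0},{"grip":1,"dx":0,"dy":16,"dz":-2,"yaw":0},{"grip":1,"dx":0,"dy":20,"dz":-2,"yaw":0},{"grip":1,"dx":0,"dy":22,"dz":-2,"yaw":0},{"grip":1,"dx":0,"dy":22,"dz":-1,"yaw":0},{"grip":1,"dx":0,"dy":22,"dz":-1,"yaw":0}]'

```text
t: 34.42
eef_pos: [457.1, 119.0, 227.8]
tool_rot: [-0.0, 0.039, 0.999, 0.001]
contact_force: [-0.9, 1.2, 2.0]
gripper_width: 0.16
finger_force: 55.6
```

```bash
python3 tilt.py pics/last3.png
```

```text
34.42 (-26.2, 92.1) bz 33.1 F [-0.9  1.2  2. ] M [0.17 0.43 0.08] grip 0.16 55.6
dx -8.1 dz -2.0 theta 50 pitch 5 [0.9  0.63] [('side', 0.95, 979), ('top', 0.88, 628)]
```

```bash
sed -i 's/for n in("side","top"):\n        c=capture/X/; s/def run(save=None):/def run(save=None,cams=("side",),bd=(-4,4)):/; s/for n in("side","top"):/for n in cams:/; s/\[(-20,12),(-15,15)/[bd,(-10,10)/' tilt.py; python3 tilt.py
```

```text
34.62 (-26.7, 91.7) bz 33.2 F [-1.4  1.3  2. ] M [0.27 0.35 0.08] grip 0.161 55.6
dx 0.6 dz -2.9 theta 50 pitch 2 [0.91] [('side', 0.84, 1013)]
```

Emit:
jog_arm --targets '[{"grip":1,"dx":0,"dy":0,"dz":-6,"yaw":0},{"grip":1,"dx":0,"dy":0,"dz":-12,"yaw":0},{"grip":1,"dx":0,"dy":-6,"dz":-12,"yaw":0},{"grip":1,"dx":0,"dy":-12,"dz":-12,"yaw":0},{"grip":1,"dx":0,"dy":-12,"dz":-9,"yaw":0},{"grip":1,"dx":0,"dy":-12,"dz":-6,"yaw":0},{"grip":1,"dx":0,"dy":-12,"dz":-3,"yaw":0},{"grip":1,"dx":0,"dy":-12,"dz":-1,"yaw":0},{"grip":1,"dx":0,"dy":-12,"dz":-1,"yaw":0}]'

```text
t: 35.47
eef_pos: [456.3, 105.9, 228.4]
tool_rot: [-0.001, 0.039, 0.999, -0.0]
contact_force: [-0.2, -0.6, 1.0]
gripper_width: 0.165
finger_force: 57.1
```

```bash
python3 tilt.py pics/last4.png
```

```text
35.47 (-39.4, 91.9) bz 33.7 F [-0.2 -0.6  1. ] M [-0.27  0.29 -0.09] grip 0.165 57.1
dx 0.2 dz 1.6 theta 50 pitch -1 [0.91] [('side', 0.79, 955)]
```

Emit:
jog_arm --targets '[{"grip":0.75,"dx":0,"dy":0,"dz":0,"yaw":0},{"grip":0.7,"dx":0,"dy":0,"dz":0,"yaw":0},{"grip":0.7,"dx":0,"dy":0,"dz":0,"yaw":0},{"grip":0.6,"dx":3,"dy":0,"dz":0,"yaw":0},{"grip":0.6,"dx":6,"dy":0,"dz":0,"yaw":0},{"grip":0.6,"dx":6,"dy":0,"dz":0,"yaw":0}]'

```text
t: 36.07
eef_pos: [449.8, 106.6, 228.8]
tool_rot: [-0.0, 0.039, 0.999, -0.0]
contact_force: [-0.3, 0.5, 0.5]
gripper_width: 0.4
finger_force: 0.0
```

```bash
sed -i 's/DE(f,/DE(f,/' tilt.py
python3 - <<'E'
import tilt; tilt.run("pics/last5.png",("side",),(-14,14))
E
```

```text
36.07 (-39.2, 98.4) bz 34.1 F [-0.3  0.5  0.5] M [-0.02 -0.06 -0.02] grip 0.4 0.0
dx -13.4 dz 0.6 theta 20 pitch 6 [0.77] [('side', 0.78, 1080)]
```

View pics/last5.png

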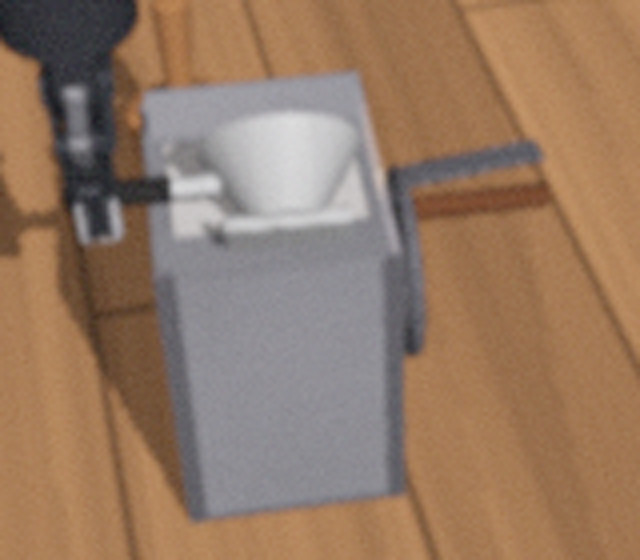

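```bash
sed -i 's/def run(save=None,/def run(save=None,oy=0,/; s/bx,by=w2hop(s\["eef_pos"\]); bz/bx,by=w2hop(s["eef_pos"]); by+=oy; bz/' tilt.py
python3 - <<'E'
import tilt; tilt.run(None,-6.5,("side",),(-14,14))
E
```

```text
36.17 (-39.2, 97.8) bz 34.2 F [-0.7 -0.1 -0.3] M [-0.04 -0.01 -0.03] grip 0.399 0.0
dx -13.7 dz 1.7 theta 15 pitch 4 [0.88] [('side', 0.82, 1116)]
```

```bash
sed -i 's/(-.5,2.2)/TH/; s/def run(save=None,/TH=(-.5,2.2)\ndef run(save=None,/' tilt.py
python3 - <<'E'
import tilt; tilt.TH=(.7,2.2); tilt.run(None,-6.5,("side",),(-14,14))
from fit import *
c=capture("wrist"); g=cv2.cvtColor(c["frame"],cv2.COLOR_RGB2GRAY)
bxw=[proj(c,hop2w(x,112,210+z))[0].round() for x,z in((-39,33),(-49,33),(-29,33))]; print(bxw)
r=spotter.regions_of(c,"cup_bar"); 
for q in r[:2]: 
    yx=np.argwhere(q["pixels"]); print(q["p"],q["box"]); 
    for row in (215,225,235,245,255): 
        xs=yx[yx[:,0]==row,1]; print(row,xs.min() if len(xs) else None,xs.max() if len(xs) else None)
E
```

```text
36.27 (-39.2, 97.5) bz 34.1 F [-0.6 -0.2  0.3] M [ 0.03 -0.01 -0.01] grip 0.403 0.0
dx -8.8 dz -3.1 theta 62 pitch 3 [0.88] [('side', 0.61, 1142)]
[array([285., 254.]), array([259., 254.]), array([310., 254.])]
0.75 [265.8, 231.1, 308.0, 366.6]
215 None None
225 None None
235 273 300
245 268 307
255 268 306
```

Emit:
jog_arm --targets '[{"grip":0.6,"dx":0,"dy":0,"dz":12,"yaw":0},{"grip":0.6,"dx":0,"dy":0,"dz":24,"yaw":0},{"grip":0.6,"dx":0,"dy":0,"dz":32,"yaw":0},{"grip":0.6,"dx":0,"dy":0,"dz":38,"yaw":0},{"grip":0.6,"dx":0,"dy":0,"dz":42,"yaw":0},{"grip":0.6,"dx":0,"dy":0,"dz":42,"yaw":0},{"grip":0.6,"dx":0,"dy":0,"dz":42,"yaw":0}]'

```text
t: 37.05
eef_pos: [450.6, 106.7, 186.6]
tool_rot: [-0.0, 0.039, 0.999, 0.0]
contact_force: [-0.2, -0.4, -0.0]
gripper_width: 0.404
finger_force: 0.0
```

Emit:
jog_arm --targets '[{"grip":0.6,"dx":0,"dy":0,"dz":2,"yaw":0},{"grip":0.6,"dx":0,"dy":0,"dz":4,"yaw":0},{"grip":0.6,"dx":0,"dy":0,"dz":6,"yaw":0},{"grip":0.6,"dx":0,"dy":0,"dz":6,"yaw":0}]'

```text
t: 37.38
eef_pos: [450.5, 106.4, 180.6]
tool_rot: [-0.0, 0.039, 0.999, -0.0]
contact_force: [-0.9, 0.9, -0.9]
gripper_width: 0.396
finger_force: 0.0
```

Run:
```python
import tilt; tilt.TH=(.7,2.2); tilt.run(None,-6,("side",),(-14,14))
```

```text
37.38 (-39.4, 97.7) bz -14.1 F [-0.9  0.9 -0.9] M [-0.02 -0.01 -0.08] grip 0.396 0.0
dx 13.0 dz 9.7 theta 62 pitch 15 [0.79] [('side', 0.89, 1081)]
```

Emit:
jog_arm --targets '[{"grip":0.6,"dx":0,"dy":5,"dz":-2,"yaw":0},{"grip":0.6,"dx":0,"dy":10,"dz":-2,"yaw":0},{"grip":0.6,"dx":0,"dy":14,"dz":-2,"yaw":0},{"grip":0.6,"dx":0,"dy":14,"dz":-2,"yaw":0},{"grip":0.6,"dx":0,"dy":14,"dz":-2,"yaw":0}]'

```text
t: 37.9
eef_pos: [451.8, 121.1, 182.9]
tool_rot: [0.0, 0.039, 0.999, 0.0]
contact_force: [0.0, -0.1, -0.1]
gripper_width: 0.402
finger_force: 0.0
```

```bash
cat > bar.py <<'E'
from fit import *
def barx(z):
    c=capture("wrist"); r=spotter.regions_of(c,"cup_bar")
    if not r: print("no bar"); return
    m=r[0]["pixels"]; yx=np.argwhere(m); out=[]
    for row in range(yx[:,0].min()+6,yx[:,0].min()+40,6):
        xs=yx[yx[:,0]==row,1]; out.append((row,w2hop(at_z(c,(xs.mean(),row),210+z)[0])))
    print(round(r[0]["p"],2),[round(v) for v in r[0]["box"]],out)
if __name__=="__main__":
    import sys; s=sense(); print(*st(s)); barx(float(sys.argv[1]))
E
python3 bar.py 33
python3 - <<'E'
import tilt; tilt.TH=(.7,2.2); 
st0=tilt.sense
tilt.sense=lambda: {**st0(),"eef_pos":st0()["eef_pos"]+[0,0,43]}
tilt.run(None,-6,("side",),(-14,14))
E
```

```text
37.9 (-24.6, 97.6) bz -11.8 F [ 0.  -0.1 -0.1] M [ 0.08  0.   -0.03] grip 0.402 0.0
0.76 [234, 291, 297, 367] [(296, (-29.7, 120.0)), (302, (-29.6, 118.2)), (308, (-29.8, 116.4)), (314, (-29.6, 114.6)), (320, (-29.8, 112.8)), (326, (-30.1, 111.0))]
38.0 (-25.2, 97.7) bz 31.1 F [ 0.1 -0.5 -0.2] M [ 0.05  0.   -0.02] grip 0.402 0.0
dx -12.6 dz 5.0 theta 57 pitch -2 [0.86] [('side', 0.7, 1110)]
```

Emit:
jog_arm --targets '[{"grip":0.6,"dx":0,"dy":0,"dz":3,"yaw":0},{"grip":0.6,"dx":0,"dy":0,"dz":6,"yaw":0},{"grip":0.6,"dx":0,"dy":1,"dz":8,"yaw":0},{"grip":0.6,"dx":0,"dy":2,"dz":10,"yaw":0},{"grip":0.6,"dx":0,"dy":3,"dz":12,"yaw":0},{"grip":0.6,"dx":0,"dy":3,"dz":12,"yaw":0}]'

```text
t: 38.6
eef_pos: [451.7, 123.7, 170.4]
tool_rot: [-0.0, 0.039, 0.999, 0.0]
contact_force: [-1.0, 0.1, 0.5]
gripper_width: 0.397
finger_force: 0.0
```

```bash
cat > t2.py <<'E'
import tilt,sys
tilt.TH=(.7,2.2); s0=tilt.sense
oz=float(sys.argv[1]); tilt.sense=lambda: {**s0(),"eef_pos":s0()["eef_pos"]+[0,0,oz]}
tilt.run(None,-6,("side",),(-14,14))
E
python3 bar.py 28; python3 t2.py 50
```

```text
38.6 (-22.0, 97.8) bz -24.3 F [-1.   0.1  0.5] M [0.   0.09 0.01] grip 0.397 0.0
0.74 [240, 295, 306, 368] [(302, (-25.0, 122.8)), (308, (-24.7, 121.2)), (314, (-24.9, 119.5)), (320, (-24.9, 117.9)), (326, (-25.1, 116.2)), (332, (-25.4, 114.5))]
38.7 (-22.1, 97.7) bz 26.0 F [-1.5 -0.4  1.1] M [0.   0.1  0.06] grip 0.4 0.0
dx -12.7 dz 3.3 theta 56 pitch 2 [0.85] [('side', 0.94, 1036)]
```

Emit:
jog_arm --targets '[{"grip":0.6,"dx":0,"dy":0,"dz":2,"yaw":0},{"grip":0.6,"dx":0,"dy":0,"dz":4,"yaw":0},{"grip":0.6,"dx":0,"dy":0,"dz":6,"yaw":0},{"grip":0.6,"dx":0,"dy":0,"dz":6,"yaw":0}]'

```text
t: 39.13
eef_pos: [451.8, 123.3, 164.4]
tool_rot: [-0.0, 0.039, 0.999, -0.0]
contact_force: [0.1, -0.5, 0.8]
gripper_width: 0.401
finger_force: 0.0
```

```bash
python3 bar.py 28; python3 t2.py 52
```

```text
39.13 (-22.4, 97.8) bz -30.3 F [ 0.1 -0.5  0.8] M [-0.06  0.11 -0.03] grip 0.401 0.0
0.93 [245, 286, 312, 369] [(293, (-24.1, 128.5)), (299, (-24.0, 127.0)), (305, (-24.1, 125.5)), (311, (-24.2, 124.0)), (317, (-24.4, 122.5)), (323, (-24.4, 121.0))]
39.23 (-22.3, 97.6) bz 21.9 F [-0.4  0.1  1.1] M [ 0.03  0.05 -0.07] grip 0.4 0.0
dx -4.2 dz 4.9 theta 66 pitch 0 [0.89] [('side', 0.71, 1223)]
```

Emit:
jog_arm --targets '[{"grip":0.6,"dx":0,"dy":1,"dz":2,"yaw":0},{"grip":0.6,"dx":0,"dy":2,"dz":4,"yaw":0},{"grip":0.6,"dx":0,"dy":3,"dz":6,"yaw":0},{"grip":0.6,"dx":0,"dy":3,"dz":6,"yaw":0}]'

```text
t: 39.67
eef_pos: [452.0, 126.8, 158.4]
tool_rot: [-0.0, 0.039, 0.999, 0.0]
contact_force: [-0.5, -0.0, 1.5]
gripper_width: 0.4
finger_force: 0.0
```

```bash
python3 bar.py 22; python3 t2.py 55
python3 - <<'E'
from fit import *
c=capture("side"); r=spotter.regions_of(c,"chip0_mid"); print([(round(q["p"],2),q["box"]) for q in r[:6]])
r=spotter.regions_of(c,"flap"); print([(round(q["p"],2),q["box"],q["pixels"].sum()) for q in r[:2]])
E
```

```text
39.67 (-18.9, 97.8) bz -36.3 F [-0.5 -0.   1.5] M [ 0.07  0.11 -0.  ] grip 0.4 0.0
0.66 [246, 288, 312, 369] [(293, (-20.5, 128.5)), (299, (-19.9, 127.0)), (305, (-19.9, 125.6)), (311, (-20.0, 124.1)), (317, (-20.2, 122.5)), (323, (-20.4, 121.0))]
39.77 (-19.0, 97.7) bz 19.0 F [-0.4  1.1  0.4] M [ 0.06  0.12 -0.06] grip 0.4 0.0
dx 4.6 dz 3.5 theta 70 pitch -4 [0.92] [('side', 0.73, 1208)]
[(0.17, [205.2, 146.9, 306.6, 260.4])]
[(0.78, [211.9, 167.3, 260.9, 190.4], np.int64(212))]
```

Emit:
jog_arm --targets '[{"grip":0.6,"dx":0,"dy":-4,"dz":0,"yaw":0},{"grip":0.6,"dx":0,"dy":-8,"dz":0,"yaw":0},{"grip":0.6,"dx":0,"dy":-10,"dz":2,"yaw":0},{"grip":0.6,"dx":0,"dy":-10,"dz":4,"yaw":0},{"grip":0.6,"dx":0,"dy":-10,"dz":4,"yaw":0}]'

```text
t: 40.43
eef_pos: [451.1, 115.7, 154.3]
tool_rot: [-0.0, 0.04, 0.999, -0.0]
contact_force: [0.1, 0.4, 0.9]
gripper_width: 0.402
finger_force: 0.0
```

```bash
python3 bar.py 20; python3 t2.py 56
```

```text
40.43 (-30.0, 97.8) bz -40.4 F [0.1 0.4 0.9] M [-0.    0.06  0.03] grip 0.402 0.0
0.62 [257, 287, 319, 370] [(294, (-29.4, 129.4)), (300, (-29.1, 128.0)), (306, (-29.1, 126.6)), (312, (-29.2, 125.1)), (318, (-29.3, 123.6)), (324, (-29.4, 122.2))]
40.53 (-29.6, 97.6) bz 15.9 F [ 0.4 -0.2  0.2] M [-0.01 -0.06 -0.04] grip 0.401 0.0
dx 10.1 dz -6.1 theta 67 pitch 9 [0.91] [('side', 0.64, 1160)]
```

Emit:
jog_arm --targets '[{"grip":0.6,"dx":0,"dy":0,"dz":-20,"yaw":0},{"grip":0.6,"dx":0,"dy":0,"dz":-50,"yaw":0},{"grip":0.6,"dx":0,"dy":0,"dz":-90,"yaw":0},{"grip":0.6,"dx":0,"dy":0,"dz":-125,"yaw":0},{"grip":0.8,"dx":0,"dy":0,"dz":-125,"yaw":0},{"grip":1,"dx":0,"dy":0,"dz":-125,"yaw":0},{"grip":1,"dx":0,"dy":0,"dz":-125,"yaw":0},{"grip":1,"dx":0,"dy":0,"dz":-125,"yaw":0},{"grip":1,"dx":0,"dy":0,"dz":-125,"yaw":0}]'

```text
t: 41.38
eef_pos: [450.4, 115.9, 278.4]
tool_rot: [-0.002, 0.039, 0.999, -0.0]
contact_force: [-0.3, 0.2, 0.3]
gripper_width: 0.002
finger_force: 0.0
```

```bash
python3 bar.py 33
python3 - <<'E'
import tilt; tilt.TH=(.7,2.2); s0=tilt.sense
tilt.sense=lambda: {**s0(),"eef_pos":s0()["eef_pos"]*[1,1,0]+[0,0,227.7]}
tilt.run(None,-6,("side","top"),(-14,14)); tilt.run(None,-6,("side",),(-14,14))
print(tilt.w2hop(s0()["eef_pos"]),s0()["eef_pos"])
E
```

```text
41.38 (-29.8, 98.6) bz 83.7 F [-0.3  0.2  0.3] M [-0.02 -0.03  0.01] grip 0.002 0.0
0.58 [265, 213, 300, 368] [(220, (-29.0, 111.8)), (226, (-29.2, 108.5)), (232, (-29.8, 105.1)), (238, (-30.3, 101.7)), (244, (-30.6, 98.2)), (250, (-31.4, 94.7))]
41.48 (-29.5, 98.3) bz 33.0 F [-0.3 -0.2 -0. ] M [ 0.03 -0.03  0.  ] grip -0.003 0.0
no cup in side
dx -13.3 dz 9.9 theta 69 pitch 1 [0.54] [('top', 0.7, 606)]
41.68 (-29.2, 97.8) bz 33.0 F [ 0.9 -0.8 -0.4] M [-0.04 -0.   -0.01] grip -0.0 0.0
dx -10.9 dz -2.3 theta 55 pitch 1 [0.79] [('side', 0.94, 1057)]
(-29.2, 97.7) [451.33757241 116.52293361 279.61560139]
```

Emit:
jog_arm --targets '[{"grip":1,"dx":-20,"dy":-1,"dz":0,"yaw":0},{"grip":1,"dx":-42,"dy":-1,"dz":5,"yaw":0},{"grip":1,"dx":-42,"dy":-1,"dz":16,"yaw":0},{"grip":1,"dx":-42,"dy":-1,"dz":24,"yaw":0},{"grip":1,"dx":-42,"dy":-1,"dz":28,"yaw":0},{"grip":1,"dx":-42,"dy":1,"dz":30,"yaw":0},{"grip":1,"dx":-42,"dy":3.5,"dz":32,"yaw":0},{"grip":1,"dx":-42,"dy":6,"dz":34,"yaw":0},{"grip":1,"dx":-42,"dy":8,"dz":36,"yaw":0},{"grip":1,"dx":-42,"dy":8,"dz":36,"yaw":0}]'

```text
t: 42.62
eef_pos: [493.6, 122.1, 243.9]
tool_rot: [0.0, 0.039, 0.999, 0.0]
contact_force: [-0.7, -0.9, 2.8]
gripper_width: -0.004
finger_force: 0.9
```

```bash
cat > t3.py <<'E'
import tilt
tilt.TH=(.7,2.3); s0=tilt.sense
s=s0(); print(tilt.st(s)[1],s["eef_pos"].round(1),"F",s["contact_force"].round(1))
bz=s["eef_pos"][2]-8-210   # bar under fingertip
tilt.sense=lambda: {**s,"eef_pos":tilt.hop2w(tilt.w2hop(s["eef_pos"])[0],92,210+bz-15.3)}
for oy in(0,-6): tilt.run(None,oy,("side",),(-10,6))
E
python3 t3.py
```

```text
(-20.4, 56.0) [493.6 122.1 243.9] F [-0.7 -0.9  2.8]
42.62 (-20.4, 92.0) bz 25.9 F [-0.7 -0.9  2.8] M [-0.    0.21 -0.  ] grip -0.004 0.9
dx -9.6 dz -0.7 theta 65 pitch 0 [0.77] [('side', 0.62, 1188)]
42.62 (-20.4, 92.0) bz 25.9 F [-0.7 -0.9  2.8] M [-0.    0.21 -0.  ] grip -0.004 0.9
dx -4.7 dz -5.7 theta 69 pitch -1 [0.86] [('side', 0.95, 1161)]
```

Emit:
jog_arm --targets '[{"grip":1,"dx":0,"dy":2,"dz":2,"yaw":0},{"grip":1,"dx":0,"dy":4,"dz":4,"yaw":0},{"grip":1,"dx":0,"dy":6,"dz":6.5,"yaw":0},{"grip":1,"dx":0,"dy":7,"dz":9,"yaw":0},{"grip":1,"dx":0,"dy":7,"dz":9,"yaw":0}]'

```text
t: 43.23
eef_pos: [494.2, 128.5, 234.2]
tool_rot: [-0.0, 0.039, 0.999, 0.0]
contact_force: [-1.8, -0.4, 1.7]
gripper_width: -0.0
finger_force: 0.9
```

```bash
python3 t3.py
```

```text
(-13.9, 55.9) [494.2 128.5 234.2] F [-1.8 -0.4  1.7]
43.23 (-13.9, 92.0) bz 16.2 F [-1.8 -0.4  1.7] M [ 0.19  0.25 -0.02] grip -0.0 0.9
dx -7.9 dz -2.8 theta 102 pitch 1 [0.79] [('side', 0.71, 1242)]
43.23 (-13.9, 92.0) bz 16.2 F [-1.8 -0.4  1.7] M [ 0.19  0.25 -0.02] grip -0.0 0.9
dx -10.0 dz 0.2 theta 98 pitch -0 [0.9] [('side', 0.75, 1293)]
```

Emit:
jog_arm --targets '[{"grip":1,"dx":0,"dy":0.5,"dz":2,"yaw":0},{"grip":1,"dx":0,"dy":1,"dz":4,"yaw":0},{"grip":1,"dx":0,"dy":0,"dz":2,"yaw":0},{"grip":1,"dx":0,"dy":1,"dz":4,"yaw":0},{"grip":1,"dx":0,"dy":0,"dz":2,"yaw":0},{"grip":1,"dx":0,"dy":1,"dz":4,"yaw":0},{"grip":1,"dx":0,"dy":0,"dz":1,"yaw":0},{"grip":1,"dx":0,"dy":1,"dz":4,"yaw":0},{"grip":1,"dx":0,"dy":1,"dz":4,"yaw":0}]'

```text
t: 44.18
eef_pos: [495.9, 129.3, 231.6]
tool_rot: [0.001, 0.039, 0.999, 0.0]
contact_force: [-1.1, -1.3, 7.1]
gripper_width: 0.006
finger_force: 3.6
```

```bash
python3 t3.py
python3 - <<'E'
from hop import *; from plant import *
for n in("top","side"):
    c=capture(n)
    for k in("chip0_mid","flap"): print(n,k,[(round(q["p"],2),[round(v) for v in q["box"]]) for q in spotter.regions_of(c,k)[:5]])
    if n=="top": print(chips(c))
E
```

```text
(-13.0, 54.3) [495.9 129.3 231.6] F [-1.1 -1.3  7.1]
44.18 (-13.0, 92.0) bz 13.6 F [-1.1 -1.3  7.1] M [-0.22  0.01  0.02] grip 0.006 3.6
dx -9.1 dz 2.6 theta 96 pitch 2 [0.75] [('side', 0.72, 1298)]
44.18 (-13.0, 92.0) bz 13.6 F [-1.1 -1.3  7.1] M [-0.22  0.01  0.02] grip 0.006 3.6
no cup in side
dx 3.1 dz -1.1 theta 51 pitch -8 [] []
top chip0_mid []
top flap [(0.51, [231, 202, 252, 220])]
[]
side chip0_mid [(0.7, [208, 148, 306, 259])]
side flap [(0.54, [214, 175, 262, 190])]
```

Emit:
jog_arm --targets '[{"grip":1,"dx":0,"dy":0,"dz":-2,"yaw":0},{"grip":1,"dx":0,"dy":-4,"dz":-6,"yaw":0},{"grip":1,"dx":0,"dy":-8,"dz":-11,"yaw":0},{"grip":1,"dx":0,"dy":-12,"dz":-16,"yaw":0},{"grip":1,"dx":0,"dy":-16,"dz":-30,"yaw":0},{"grip":0.8,"dx":10,"dy":-16,"dz":-55,"yaw":0},{"grip":0.6,"dx":30,"dy":-16,"dz":-70,"yaw":0},{"grip":0.5,"dx":38,"dy":-16,"dz":-70,"yaw":0},{"grip":0.5,"dx":38,"dy":-16,"dz":-70,"yaw":0},{"grip":0.5,"dx":38,"dy":-16,"dz":-70,"yaw":0}]'

```text
t: 45.52
eef_pos: [455.0, 115.2, 300.4]
tool_rot: [-0.0, 0.039, 0.999, -0.001]
contact_force: [0.6, -0.9, 0.2]
gripper_width: 0.498
finger_force: 0.0
```

```bash
python3 bar.py 33
python3 - <<'E'
import tilt
tilt.TH=(.5,2.3); s0=tilt.sense; s=s0()
tilt.sense=lambda: {**s,"eef_pos":tilt.hop2w(-30,92,210+33-15.3)}
for oy in(0,-6): tilt.run(None,oy,("side",),(-20,20))
E
```

```text
45.52 (-30.2, 93.9) bz 105.7 F [ 0.6 -0.9  0.2] M [-0.05 -0.01  0.  ] grip 0.498 0.0
0.74 [219, 204, 321, 369] [(209, (-29.8, 106.9)), (215, (-29.8, 103.2)), (221, (-30.1, 99.5)), (227, (-30.1, 95.7)), (233, (-30.7, 91.9)), (239, (-30.7, 88.0))]
45.62 (-30.0, 92.0) bz 33.0 F [ 0.5 -0.1 -0.4] M [-0.01  0.02  0.01] grip 0.501 0.0
dx 12.7 dz -1.1 theta 40 pitch -8 [0.] [('side', 0.73, 2413)]
45.62 (-30.0, 92.0) bz 33.0 F [ 0.5 -0.1 -0.4] M [-0.01  0.02  0.01] grip 0.501 0.0
dx -19.2 dz 4.3 theta 58 pitch 3 [0.83] [('side', 0.91, 1113)]
```

Run:
```python
import tilt
tilt.TH=(.7,2.3); s0=tilt.sense; s=s0()
tilt.sense=lambda: {**s,"eef_pos":tilt.hop2w(-32,92,210+33-15.3)}
for oy in(-4,-8,-12,-16): print(oy,end=" "); tilt.run(None,oy,("side",),(-10,10))
from fit import *
c=capture("wrist"); hsv=cv2.cvtColor(c["frame"],cv2.COLOR_RGB2HSV)
print("gray col@bar", c["frame"][185:240:4,281].tolist())
c=capture("top"); 
p=proj(c,[hop2w(-30,y,243) for y in range(60,135,6)]).round().astype(int); print([(y,c["frame"][v,u].tolist()) for y,(u,v) in zip(range(60,135,6),p)])
```

```text
-4 45.82 (-32.0, 92.0) bz 33.0 F [0.2 0.  1. ] M [-0.06  0.04  0.02] grip 0.496 0.0
dx -9.8 dz -2.8 theta 57 pitch 4 [0.78] [('side', 0.64, 1130)]
-8 45.82 (-32.0, 92.0) bz 33.0 F [0.2 0.  1. ] M [-0.06  0.04  0.02] grip 0.496 0.0
dx -7.8 dz 1.2 theta 59 pitch -0 [0.84] [('side', 0.73, 1048)]
-12 45.82 (-32.0, 92.0) bz 33.0 F [0.2 0.  1. ] M [-0.06  0.04  0.02] grip 0.496 0.0
dx 2.3 dz -0.6 theta 59 pitch -4 [0.91] [('side', 0.89, 1100)]
-16 45.82 (-32.0, 92.0) bz 33.0 F [0.2 0.  1. ] M [-0.06  0.04  0.02] grip 0.496 0.0
dx 2.3 dz 2.1 theta 63 pitch -5 [0.94] [('side', 0.94, 1168)]
gray col@bar [[83, 79, 77], [84, 80, 81], [85, 82, 84], [82, 81, 81], [82, 80, 81], [45, 41, 37], [59, 55, 53], [62, 60, 58], [61, 59, 57], [61, 59, 57], [58, 59, 57], [61, 60, 57], [60, 59, 60], [60, 61, 60]]
[(60, [59, 62, 62]), (66, [59, 79, 79]), (72, [54, 88, 86]), (78, [49, 78, 77]), (84, [45, 74, 72]), (90, [46, 75, 74]), (96, [46, 76, 75]), (102, [48, 79, 77]), (108, [45, 73, 72]), (114, [41, 68, 67]), (120, [51, 82, 82]), (126, [49, 82, 81]), (132, [50, 80, 79])]
```

Emit:
jog_arm --targets '[{"grip":0.5,"dx":-16,"dy":0,"dz":30,"yaw":0},{"grip":0.5,"dx":-16,"dy":0,"dz":60,"yaw":0},{"grip":0.5,"dx":-16,"dy":0,"dz":73,"yaw":0},{"grip":0.5,"dx":-16,"dy":0,"dz":73,"yaw":0},{"grip":0.8,"dx":-16,"dy":0,"dz":73,"yaw":0},{"grip":1,"dx":-16,"dy":0,"dz":73,"yaw":0},{"grip":1,"dx":-16,"dy":0,"dz":73,"yaw":0},{"grip":1,"dx":-16,"dy":0,"dz":73,"yaw":0},{"grip":1,"dx":-16,"dy":0,"dz":73,"yaw":0},{"grip":1,"dx":-16,"dy":0,"dz":66,"yaw":0},{"grip":1,"dx":-16,"dy":0,"dz":60,"yaw":0},{"grip":1,"dx":-16,"dy":6,"dz":60,"yaw":0},{"grip":1,"dx":-16,"dy":12,"dz":60,"yaw":0},{"grip":1,"dx":-16,"dy":12,"dz":66,"yaw":0},{"grip":1,"dx":-16,"dy":12,"dz":72,"yaw":0},{"grip":1,"dx":-16,"dy":12,"dz":76,"yaw":0},{"grip":1,"dx":-16,"dy":12,"dz":76,"yaw":0}]'

```text
t: 47.73
eef_pos: [472.2, 127.9, 224.6]
tool_rot: [0.0, 0.038, 0.999, 0.0]
contact_force: [-2.4, 0.6, 8.4]
gripper_width: 0.168
finger_force: 58.6
```

```bash
cat > t4.py <<'E'
import tilt,sys
lo,hi=float(sys.argv[1]),float(sys.argv[2]); tilt.TH=(lo,hi); s0=tilt.sense; s=s0(); x,y=tilt.w2hop(s["eef_pos"])
print("tool",x,y,s["eef_pos"].round(1))
tilt.sense=lambda: s
tilt.run(None,float(sys.argv[3]) if len(sys.argv)>3 else 0,("side",),(-6,6))
E
python3 t4.py .5 2.3
```

```text
tool -16.2 77.7 [472.2 127.9 224.6]
47.73 (-16.2, 77.7) bz 29.9 F [-2.4  0.6  8.4] M [-0.05  0.22  0.02] grip 0.168 58.6
dx 3.8 dz -1.1 theta 40 pitch -8 [0.] [('side', 0.74, 350)]
```

```bash
python3 - <<'E'
import re
t=open("tilt.py").read()
t=t.replace('m=r[0]["pixels"].astype(np.uint8);','ex=mdl(c,(bx,by,bz,.6,0)); r.sort(key=lambda q:-(q["pixels"]&ex).sum()/(q["pixels"]|ex).sum()); m=r[0]["pixels"].astype(np.uint8);')
open("tilt.py","w").write(t)
E
python3 t4.py .3 2.3;python3 t4.py -.3 1.2
```

```text
tool -16.2 77.5 [472.5 127.9 225.1]
47.83 (-16.2, 77.5) bz 30.4 F [-3.1  1.1  7. ] M [-0.01  0.19  0.03] grip 0.162 58.5
dx 5.2 dz -5.2 theta 54 pitch 0 [0.91] [('side', 0.72, 991)]
tool -16.2 77.5 [472.5 127.9 225.2]
47.93 (-16.2, 77.5) bz 30.5 F [-2.6  1.5  6.4] M [0.06 0.19 0.05] grip 0.165 58.5
dx 0.8 dz 0.7 theta 58 pitch -1 [0.93] [('side', 0.67, 1076)]
```

Emit:
jog_arm --targets '[{"grip":1,"dx":0,"dy":-5,"dz":0,"yaw":0},{"grip":1,"dx":0,"dy":-10,"dz":0,"yaw":0},{"grip":0.82,"dx":0,"dy":-13,"dz":-1,"yaw":0},{"grip":0.82,"dx":0,"dy":-16,"dz":-2.5,"yaw":0},{"grip":0.82,"dx":0,"dy":-19,"dz":-4,"yaw":0},{"grip":1,"dx":0,"dy":-21,"dz":-5,"yaw":0},{"grip":1,"dx":0,"dy":-21,"dz":-5,"yaw":0},{"grip":1,"dx":0,"dy":-21,"dz":-5,"yaw":0}]'

```text
t: 48.7
eef_pos: [470.4, 105.5, 229.2]
tool_rot: [-0.0, 0.039, 0.999, -0.0]
contact_force: [0.8, 0.6, -0.1]
gripper_width: 0.16
finger_force: 60.6
```

```bash
python3 t4.py .3 2.3;python3 t4.py -.3 1.2
```

```text
tool -38.7 77.8 [470.4 105.5 229.2]
48.7 (-38.7, 77.8) bz 34.5 F [ 0.8  0.6 -0.1] M [0.23 0.09 0.07] grip 0.16 60.6
dx 0.1 dz -1.0 theta 53 pitch 3 [0.9] [('side', 0.56, 1016)]
tool -38.7 77.8 [470.4 105.5 229.3]
48.8 (-38.7, 77.8) bz 34.6 F [-0.6  1.3  0.5] M [0.15 0.16 0.04] grip 0.163 60.6
dx -1.3 dz -5.5 theta 55 pitch 5 [0.92] [('side', 0.58, 1071)]
```

Emit:
jog_arm --targets '[{"grip":1,"dx":0,"dy":0,"dz":-10,"yaw":0},{"grip":1,"dx":0,"dy":15,"dz":-10,"yaw":0},{"grip":1,"dx":0,"dy":28,"dz":-10,"yaw":0},{"grip":1,"dx":0,"dy":28,"dz":-4,"yaw":0},{"grip":1,"dx":0,"dy":28,"dz":2,"yaw":0},{"grip":1,"dx":0,"dy":28,"dz":7.5,"yaw":0},{"grip":1,"dx":0,"dy":24,"dz":7.5,"yaw":0},{"grip":1,"dx":0,"dy":20,"dz":7.5,"yaw":0},{"grip":1,"dx":0,"dy":16,"dz":7.5,"yaw":0},{"grip":0.82,"dx":0,"dy":14,"dz":7,"yaw":0},{"grip":0.82,"dx":0,"dy":12,"dz":5.5,"yaw":0},{"grip":0.82,"dx":0,"dy":10,"dz":4,"yaw":0},{"grip":0.82,"dx":0,"dy":8,"dz":2.5,"yaw":0},{"grip":0.82,"dx":0,"dy":6,"dz":1.5,"yaw":0},{"grip":0.82,"dx":0,"dy":4,"dz":0.5,"yaw":0},{"grip":1,"dx":0,"dy":4,"dz":0.5,"yaw":0},{"grip":1,"dx":0,"dy":4,"dz":0.5,"yaw":0},{"grip":1,"dx":0,"dy":4,"dz":0.5,"yaw":0}]'

```text
t: 50.4
eef_pos: [470.0, 108.0, 228.6]
tool_rot: [-0.001, 0.04, 0.999, -0.001]
contact_force: [0.9, 1.0, 0.5]
gripper_width: 0.156
finger_force: 60.0
```

```bash
python3 t4.py .3 2.3;python3 t4.py -.3 1.2
```

```text
tool -36.2 78.4 [470.  108.  228.6]
50.4 (-36.2, 78.4) bz 33.9 F [0.9 1.  0.5] M [0.18 0.12 0.06] grip 0.156 60.0
dx -5.4 dz 0.8 theta 56 pitch 4 [0.92] [('side', 0.88, 1071)]
tool -36.1 78.3 [470.1 108.1 228.6]
50.5 (-36.1, 78.3) bz 33.9 F [-0.1  0.8 -0.3] M [ 0.04  0.19 -0.04] grip 0.161 59.9
dx -4.5 dz 3.1 theta 50 pitch 3 [0.9] [('side', 0.75, 1012)]
```

Emit:
jog_arm --targets '[{"grip":1,"dx":0,"dy":0,"dz":-20,"yaw":0},{"grip":1,"dx":0,"dy":0,"dz":-45,"yaw":0},{"grip":1,"dx":-4,"dy":-20,"dz":-60,"yaw":-1},{"grip":1,"dx":-10,"dy":-50,"dz":-62,"yaw":-2.5},{"grip":1,"dx":-16,"dy":-80,"dz":-62,"yaw":-4},{"grip":1,"dx":-22,"dy":-110,"dz":-62,"yaw":-5.5},{"grip":1,"dx":-28,"dy":-140,"dz":-60,"yaw":-7},{"grip":1,"dx":-34,"dy":-170,"dz":-45,"yaw":-8.5},{"grip":1,"dx":-40,"dy":-195,"dz":-20,"yaw":-9.5},{"grip":1,"dx":-40,"dy":-201.5,"dz":10,"yaw":-9.5},{"grip":1,"dx":-40,"dy":-201.5,"dz":40,"yaw":-9.5},{"grip":1,"dx":-40,"dy":-201.5,"dz":70,"yaw":-9.5},{"grip":1,"dx":-40,"dy":-201.5,"dz":100,"yaw":-9.5},{"grip":1,"dx":-40,"dy":-201.5,"dz":125,"yaw":-9.5},{"grip":1,"dx":-40,"dy":-201.5,"dz":145,"yaw":-9.5},{"grip":1,"dx":-40,"dy":-201.5,"dz":154,"yaw":-9.5},{"grip":1,"dx":-40,"dy":-201.5,"dz":154,"yaw":-9.5},{"grip":1,"dx":-40,"dy":-201.5,"dz":154,"yaw":-9.5}]'

```text
t: 52.1
eef_pos: [494.8, -94.3, 75.2]
tool_rot: [-0.001, -0.044, 0.999, -0.0]
contact_force: [1.0, 0.2, -1.6]
gripper_width: 0.161
finger_force: 59.6
```

```bash
cat > wt.py <<'E'
from fit import *
from scipy.optimize import differential_evolution as DE
def pts(L,g,ang,th,pit):
    "cup points, grip point g (world), bar direction ang deg; +th tips toward dir ang-90"
    l=np.asarray(L,float).copy(); l[:,1]-=92; c_,s_=np.cos(th),np.sin(th); x=l[:,0]*c_+l[:,2]*s_; z=-l[:,0]*s_+l[:,2]*c_; y=l[:,1]
    cp,sp=np.cos(pit),np.sin(pit); y,z=y*cp+z*sp,-y*sp+z*cp
    a=np.radians(ang); v=np.array([np.cos(a),np.sin(a),0]); u=np.array([np.sin(a),-np.cos(a),0])
    return np.asarray(g)+np.outer(x,u)+np.outer(y,v)+np.outer(z,[0,0,1])
def mk(c,*p):
    m=np.zeros((420,560),np.uint8)
    for L in(np.r_[rim,bot],np.array(foot)): cv2.fillConvexPoly(m,cv2.convexHull((proj(c,pts(L,*p))*16).astype(np.int32)),1,shift=4)
    return m>0
def run(g,ang,cams=("side",),bd=((-6,6),(-6,6),(-6,6),(-.5,2.2),(-.3,.3)),fa=(0,0)):
    V=[]
    for n in cams:
        c=capture(n); r=spotter.regions_of(c,"cup")
        ex=mk(c,g,ang,.6,0); r=[q for q in r if (q["pixels"]&ex).sum()>.2*ex.sum()]
        if not r: print("no cup",n); continue
        r.sort(key=lambda q:-(q["pixels"]&ex).sum()/(q["pixels"]|ex).sum()); m=r[0]["pixels"].astype(np.uint8)
        k,_=cv2.findContours(m,cv2.RETR_EXTERNAL,cv2.CHAIN_APPROX_NONE); m=cv2.drawContours(m*0,k,-1,1,-1)>0
        i,o=proj(c,pts([(0,50,0),(0,92,0)],g,ang,0,0)); yy,xx=np.mgrid[:420,:560]; keep=((xx-i[0])*(o-i)[0]+(yy-i[1])*(o-i)[1])<0
        V.append((c,m&keep,keep,n,round(r[0]["p"],2)))
    f=lambda q:[((a:=mk(v[0],np.asarray(g)+q[:3],ang+q[5],q[3],q[4])&v[2])&v[1]).sum()/(a|v[1]).sum() for v in V]
    R_=DE(lambda q:-sum(f(q)),list(bd)+[fa],maxiter=40,popsize=10,seed=1,polish=False); q=R_.x
    print("dxyz",q[:3].round(1),"theta %.0f pitch %.0f dang %.0f"%(np.degrees(q[3]),np.degrees(q[4]),q[5]),np.round(f(q),2),[v[3:] for v in V]); return q
E
python3 - <<'E'
from wt import *
s=sense(); x=rot(s["tool_rot"]).apply([1,0,0]); a=np.degrees(np.arctan2(x[1],x[0]))%360
print(s["t"],s["eef_pos"].round(1),a,s["contact_force"].round(1),s["finger_force"])
g=s["eef_pos"]+[0,0,15.5]
run(g,a); run(g,a,("side","top"))
E
```

```text
52.1 [494.8 -94.3  75.2] 184.9949444025251 [ 1.   0.2 -1.6] 59.55879271030426
dxyz [ 0.5  5.2 -4.6] theta 55 pitch 1 dang 0 [0.89] [('side', 0.84)]
dxyz [ 3.9  3.4 -5.3] theta 54 pitch 5 dang 0 [0.87 0.88] [('side', 0.97), ('top', 0.88)]
```

Emit:
jog_arm --targets '[{"grip":1,"dx":0,"dy":0,"dz":6,"yaw":0},{"grip":1,"dx":0,"dy":0,"dz":11,"yaw":0},{"grip":1,"dx":0,"dy":0,"dz":14,"yaw":0},{"grip":1,"dx":0,"dy":0,"dz":16,"yaw":0},{"grip":1,"dx":0,"dy":0,"dz":16,"yaw":0}]'

```text
t: 52.82
eef_pos: [494.6, -94.0, 58.8]
tool_rot: [-0.001, -0.044, 0.999, -0.0]
contact_force: [0.2, 0.1, -0.7]
gripper_width: 0.164
finger_force: 59.8
```

Run:
```python
from wt import *
s=sense(); print(s["t"],s["eef_pos"].round(1),s["contact_force"].round(1),s["finger_force"])
run(s["eef_pos"]+[0,0,15.5],185,("side","top"))
```

```text
52.8167 [494.6 -94.   58.8] [ 0.2  0.1 -0.7] 59.809918999671936
dxyz [ 1.7  4.3 -5.7] theta 56 pitch 4 dang 0 [0.88 0.81] [('side', 0.7), ('top', 0.67)]
```

Emit:
jog_arm --targets '[{"grip":1,"dx":0,"dy":0,"dz":2,"yaw":0},{"grip":1,"dx":0,"dy":0,"dz":4,"yaw":0},{"grip":1,"dx":0,"dy":0,"dz":4,"yaw":0},{"grip":0.8,"dx":0,"dy":0,"dz":4,"yaw":0},{"grip":0.75,"dx":0,"dy":0,"dz":4,"yaw":0},{"grip":0.6,"dx":0,"dy":0,"dz":4,"yaw":0},{"grip":0.5,"dx":0,"dy":0,"dz":4,"yaw":0},{"grip":0.5,"dx":0,"dy":0,"dz":-10,"yaw":0},{"grip":0.5,"dx":0,"dy":0,"dz":-40,"yaw":0},{"grip":0.7,"dx":0,"dy":0,"dz":-80,"yaw":0},{"grip":1,"dx":0,"dy":0,"dz":-110,"yaw":0},{"grip":1,"dx":0,"dy":0,"dz":-110,"yaw":0},{"grip":1,"dx":0,"dy":0,"dz":-110,"yaw":0}]'

```text
t: 54.1
eef_pos: [496.4, -94.4, 170.9]
tool_rot: [0.002, -0.043, 0.999, -0.001]
contact_force: [-0.2, -0.9, -1.2]
gripper_width: -0.003
finger_force: 0.0
```

Run:
```python
from wt import *
s=sense(); print(s["t"],s["eef_pos"].round(1),s["contact_force"].round(1))
W=((-10,10),(-12,12),(-8,8),(.6,1.8),(-.2,.2))
run((494.6,-94,73),185,("side","top"),W,(-15,15)); run((494.6,-94,73),185,("top",),W,(-15,15)); run((494.6,-94,73),185,("side",),W,(-15,15))
c=capture("top"); r=spotter.regions_of(c,"chip0_mid"); print("chips",[(round(q["p"],2),q["box"]) for q in r[:4]]); print(chips(c))
r=spotter.regions_of(c,"flap"); print("flap",[(round(q["p"],2),q["box"],q["pixels"].sum()) for q in r[:2]])
f=c["frame"]; p=proj(c,[hop2w(x,y,210) for x in(-40,-20,0,20,38) for y in(-45,0,45)]).round().astype(int); print([f[v,u].tolist() for u,v in p])
```

```text
54.1 [496.4 -94.4 170.9] [-0.2 -0.9 -1.2]
dxyz [5.9 0.1 1.7] theta 59 pitch -0 dang 3 [0.87 0.88] [('side', 0.85), ('top', 0.93)]
dxyz [ 8.6 -3.5 -2.9] theta 66 pitch -4 dang 5 [0.89] [('top', 0.78)]
dxyz [ 4.3  1.5 -3.5] theta 58 pitch 3 dang 2 [0.88] [('side', 0.72)]
chips [(0.55, [316.9, 197.4, 342.7, 236.6])]
[]
flap [(0.72, [223.2, 199.6, 264.6, 247.3], np.int64(1418)), (0.68, [302.4, 201.4, 329.3, 234.5], np.int64(655))]
[[220, 216, 207], [222, 219, 210], [223, 220, 213], [226, 223, 217], [228, 224, 219], [229, 225, 219], [225, 221, 214], [226, 222, 216], [227, 223, 217], [225, 221, 214], [227, 223, 218], [228, 225, 219], [222, 219, 210], [226, 222, 216], [228, 224, 218]]
```

Emit:
jog_arm --targets '[{"grip":1,"dx":-35,"dy":10,"dz":0,"yaw":0},{"grip":1,"dx":-70,"dy":20,"dz":0,"yaw":0},{"grip":1,"dx":-95,"dy":20,"dz":0,"yaw":0},{"grip":1,"dx":-95,"dy":20,"dz":15,"yaw":0},{"grip":1,"dx":-95,"dy":20,"dz":35,"yaw":0},{"grip":1,"dx":-95,"dy":20,"dz":50,"yaw":0},{"grip":1,"dx":-95,"dy":20,"dz":59,"yaw":0},{"grip":1,"dx":-95,"dy":16,"dz":59,"yaw":0},{"grip":1,"dx":-95,"dy":12,"dz":59,"yaw":0},{"grip":1,"dx":-95,"dy":8,"dz":59,"yaw":0},{"grip":1,"dx":-95,"dy":4,"dz":59,"yaw":0},{"grip":1,"dx":-95,"dy":0,"dz":59,"yaw":0},{"grip":1,"dx":-95,"dy":0,"dz":59,"yaw":0}]'

```text
t: 55.73
eef_pos: [590.2, -87.6, 110.9]
tool_rot: [0.001, -0.043, 0.999, -0.001]
contact_force: [-0.3, -0.5, 0.2]
gripper_width: -0.005
finger_force: 0.1
```

Run:
```python
from wt import *
s=sense(); print(s["t"],s["eef_pos"].round(1),s["contact_force"].round(1))
W=((-10,16),(-40,12),(-8,12),(-.4,1.8),(-.2,.2))
run((496,-94,73),187,("side",),W,(-8,8))
```

```text
55.7333 [590.2 -87.6 110.9] [-0.3 -0.5  0.2]
dxyz [ 8.1 -2.6 -1.7] theta 53 pitch -4 dang 4 [0.89] [('side', 0.78)]
```

Emit:
jog_arm --targets '[{"grip":1,"dx":0,"dy":-4,"dz":0,"yaw":0},{"grip":1,"dx":0,"dy":-8,"dz":0,"yaw":0},{"grip":1,"dx":0,"dy":-12,"dz":0,"yaw":0},{"grip":1,"dx":0,"dy":-16,"dz":0,"yaw":0},{"grip":1,"dx":0,"dy":-20,"dz":0,"yaw":0},{"grip":1,"dx":0,"dy":-24,"dz":0,"yaw":0},{"grip":1,"dx":0,"dy":-28,"dz":0,"yaw":0},{"grip":1,"dx":0,"dy":-28,"dz":0,"yaw":0}]'

```text
t: 56.5
eef_pos: [592.1, -115.2, 110.1]
tool_rot: [-0.0, -0.043, 0.999, -0.0]
contact_force: [-0.6, -0.7, -0.2]
gripper_width: 0.001
finger_force: 0.0
```

```bash
cat > r.py <<'E'
from wt import *
s=sense(); print(s["t"],s["eef_pos"].round(1),s["contact_force"].round(1))
W=((-10,16),(-60,12),(-8,12),(-.4,1.8),(-.2,.2))
run((496,-94,73),187,("side",),W,(-8,8))
E
python3 r.py
```

```text
56.5 [ 592.1 -115.2  110.1] [-0.6 -0.7 -0.2]
dxyz [ 10.1 -25.8  -6.8] theta 5 pitch -0 dang -2 [0.78] [('side', 0.76)]
```

Emit:
jog_arm --targets '[{"grip":1,"dx":0,"dy":0,"dz":-15,"yaw":0},{"grip":1,"dx":0,"dy":0,"dz":-45,"yaw":0},{"grip":1,"dx":0,"dy":0,"dz":-85,"yaw":0},{"grip":0.8,"dx":30,"dy":0,"dz":-120,"yaw":0},{"grip":0.5,"dx":70,"dy":0,"dz":-150,"yaw":0},{"grip":0.5,"dx":100,"dy":0,"dz":-150,"yaw":0},{"grip":0.5,"dx":100,"dy":0,"dz":-150,"yaw":0},{"grip":0.5,"dx":100,"dy":0,"dz":-150,"yaw":0}]'

```text
t: 57.27
eef_pos: [490.5, -122.7, 261.6]
tool_rot: [-0.0, -0.044, 0.999, -0.002]
contact_force: [1.3, 0.2, -0.3]
gripper_width: 0.499
finger_force: 0.0
```

```bash
cat >> r.py <<'E'
run((496,-94,73),187,("side","top"),W,(-8,8))
w=capture("wrist"); g=run((496,-110,75),187,("wrist",),W,(-12,12))
r=spotter.regions_of(w,"chip0_mid"); print("chips",[(round(q["p"],2),q["box"]) for q in r[:4]])
E
python3 r.py
```

```text
57.2667 [ 490.5 -122.7  261.6] [ 1.3  0.2 -0.3]
dxyz [ 14.2 -36.7  -5.4] theta -1 pitch -3 dang 4 [0.93] [('side', 0.83)]
dxyz [ 10.4 -36.4   1.2] theta -6 pitch -3 dang 0 [0.9  0.89] [('side', 0.59), ('top', 0.69)]
dxyz [ 13.4 -13.   -7.8] theta 3 pitch 0 dang -6 [0.93] [('wrist', 0.9)]
chips [(0.74, [408.1, 163.9, 560.0, 373.2])]
```

Emit:
jog_arm --targets '[{"grip":0.5,"dx":0,"dy":0,"dz":-38,"yaw":7},{"grip":0.5,"dx":-15,"dy":15,"dz":-48,"yaw":14},{"grip":0.5,"dx":-30,"dy":30,"dz":-48,"yaw":21},{"grip":0.5,"dx":-45,"dy":45,"dz":-48,"yaw":28},{"grip":0.5,"dx":-60,"dy":60,"dz":-48,"yaw":35},{"grip":0.5,"dx":-75,"dy":75,"dz":-48,"yaw":42},{"grip":0.5,"dx":-90,"dy":90,"dz":-48,"yaw":49},{"grip":0.5,"dx":-105,"dy":105,"dz":-48,"yaw":56},{"grip":0.5,"dx":-120,"dy":120,"dz":-48,"yaw":63},{"grip":0.5,"dx":-135,"dy":135,"dz":-48,"yaw":70},{"grip":0.5,"dx":-150,"dy":150,"dz":-48,"yaw":77},{"grip":0.5,"dx":-165,"dy":165,"dz":-48,"yaw":84},{"grip":0.5,"dx":-180,"dy":180,"dz":-48,"yaw":91},{"grip":0.5,"dx":-195,"dy":195,"dz":-48,"yaw":98},{"grip":0.5,"dx":-210,"dy":210,"dz":-48,"yaw":105},{"grip":0.5,"dx":-225,"dy":225,"dz":-48,"yaw":112},{"grip":0.5,"dx":-231,"dy":229,"dz":-48,"yaw":119},{"grip":0.5,"dx":-231,"dy":229,"dz":-48,"yaw":126},{"grip":0.5,"dx":-231,"dy":229,"dz":-48,"yaw":126},{"grip":0.5,"dx":-231,"dy":229,"dz":-48,"yaw":126}]'

```text
t: 59.43
eef_pos: [702.5, 126.2, 307.7]
tool_rot: [0.0, 0.869, 0.494, -0.001]
contact_force: [0.1, -0.3, -0.0]
gripper_width: 0.497
finger_force: 0.0
```

Run:
```python
from plant import *; from hop import *
s=sense(); x=rot(s["tool_rot"]).apply([1,0,0]); print(s["t"],s["eef_pos"].round(1),np.degrees(np.arctan2(x[1],x[0])),s["joints"].round(2),w2hop(s["eef_pos"]))
import pickle
c=pickle.load(open("t2.pkl","rb")); g=c["frame"].max(2)
sub=g[188:202,220:275]; 
for k,z in(("wheel",125),("wheel_handle",173)):
    for q in spotter.regions_of(capture("top"),k)[:2]: print(k,round(q["p"],2),q["box"])
print(g[190:201,222:274:2])
for u in((226,195),(267,198)): print(w2hop(at_z(c,u,125)[0]))
print("chips",chips(capture("top")))
```

```text
59.4333 [702.5 126.2 307.7] 59.21477818666995 [ 0.01  0.54 -0.39  1.55  0.22  1.1  -0.97] (0.0, -151.9)
wheel 0.68 [230.0, 192.6, 234.5, 194.9]
[[168 167 154 146 142 143 142 144 148 153 154 108  93 111 151 166 168 170
  175 176 176 177 176 176 176 177]
 [170 163 131 110 104 106 107 110 116 127 132 100  89 106 146 162 164 168
  173 175 175 175 175 176 175 176]
 [172 155  95  69  66  69  73  78  85  94 103  88  84  97 131 149 152 160
  168 169 171 172 172 172 172 172]
 [173 149  70  51  52  54  56  64  65  71  81  80  83  90 107 121 128 140
  151 157 164 169 171 171 170 171]
 [172 155  83  65  64  58  58  57  57  58  65  67  73  84  90 101 104 113
  122 132 146 160 168 171 170 170]
 [165 165 127 106  97  82  77  69  64  58  57  56  60  81  83  87  91  95
  100 106 120 137 160 171 171 171]
 [149 161 157 148 137 121 115 105  97  81  76  69  70  93  88  83  86  87
   87  91  97 109 139 167 172 171]
 [129 142 153 162 159 149 147 141 135 122 116 110 105 112 104  99  97  91
   88  84  80  88 116 161 171 170]
 [119 128 136 149 150 150 149 150 151 148 147 145 140 134 130 127 120 113
  105  93  78  80 103 159 170 169]
 [117 126 127 137 143 143 142 143 145 146 149 151 150 148 150 151 145 138
  132 121 110 102 118 165 172 166]
 [119 127 126 140 158 155 148 144 142 142 142 141 142 143 146 150 149 150
  149 148 147 143 155 180 180 162]]
(64.5, -82.0)
(-55.8, -85.5)
chips []
```

Emit:
jog_arm --targets '[{"grip":0.5,"dx":0,"dy":0,"dz":0,"yaw":7},{"grip":0.5,"dx":0,"dy":0,"dz":0,"yaw":14},{"grip":0.5,"dx":0,"dy":0,"dz":10,"yaw":21},{"grip":0.5,"dx":0,"dy":0,"dz":25,"yaw":28},{"grip":0.5,"dx":0,"dy":0,"dz":40,"yaw":35},{"grip":0.5,"dx":0,"dy":0,"dz":55,"yaw":42},{"grip":0.5,"dx":0,"dy":0,"dz":70,"yaw":49},{"grip":0.5,"dx":0,"dy":0,"dz":85,"yaw":56},{"grip":0.5,"dx":0,"dy":0,"dz":88,"yaw":63.7},{"grip":0.5,"dx":0,"dy":0,"dz":88,"yaw":63.7},{"grip":0.5,"dx":0,"dy":0,"dz":88,"yaw":63.7}]'

```text
t: 60.6
eef_pos: [702.6, 125.9, 220.3]
tool_rot: [0.0, 0.999, -0.039, -0.0]
contact_force: [0.5, -0.0, -0.2]
gripper_width: 0.503
finger_force: 0.0
```

Run:
```python
from plant import *; from hop import *
s=sense(); x=rot(s["tool_rot"]).apply([1,0,0]); print(s["t"],s["eef_pos"].round(1),np.degrees(np.arctan2(x[1],x[0])),s["joints"].round(2),w2hop(s["eef_pos"]))
c=capture("wrist")
for q in spotter.regions_of(c,"wheel_handle")[:2]:
    yx=np.argwhere(q["pixels"]); print(round(q["p"],2),[round(v) for v in q["box"]])
    for row in range(int(q["box"][1])+5,int(q["box"][3])-3,12):
        xs=yx[yx[:,0]==row,1]; 
        if len(xs): print(row,xs.min(),xs.max(),w2hop(at_z(c,(xs.mean(),row),173)[0]))
h=cv2.cvtColor(c["frame"],cv2.COLOR_RGB2HSV); 
for row in(200,220,240,250): print(row,c["frame"][row,230:340:6].tolist())
```

```text
60.6 [702.6 125.9 220.3] -4.519622881730543 [-0.17  0.59 -0.1   1.64  0.07  0.92 -1.95] (-0.3, -152.1)
0.63 [268, 190, 293, 338]
195 266 292 (-0.1, -174.7)
207 265 292 (0.2, -167.7)
219 265 292 (0.2, -160.7)
231 265 292 (0.3, -153.5)
243 265 291 (0.6, -146.2)
255 265 291 (0.6, -138.7)
267 265 291 (0.6, -131.1)
279 265 291 (0.7, -123.4)
291 265 290 (1.0, -115.4)
303 264 290 (1.3, -107.3)
315 265 290 (1.1, -99.1)
327 265 289 (1.4, -90.6)
200 [[205, 151, 109], [204, 151, 110], [203, 150, 110], [204, 151, 109], [203, 150, 108], [204, 151, 109], [73, 49, 34], [91, 62, 45], [112, 76, 55], [127, 84, 61], [131, 87, 63], [204, 152, 109], [204, 154, 110], [204, 153, 109], [203, 152, 108], [204, 154, 110], [207, 154, 111], [207, 154, 111], [207, 153, 111]]
220 [[207, 153, 111], [206, 153, 111], [205, 153, 110], [207, 153, 111], [205, 153, 110], [206, 154, 111], [72, 50, 36], [93, 64, 47], [113, 76, 55], [127, 85, 61], [134, 89, 64], [203, 151, 108], [205, 153, 110], [207, 153, 110], [206, 153, 110], [206, 152, 110], [208, 154, 111], [205, 153, 109], [207, 153, 111]]
240 [[209, 154, 111], [208, 154, 110], [208, 156, 112], [208, 154, 111], [206, 153, 111], [207, 152, 111], [71, 51, 39], [90, 62, 45], [113, 76, 55], [129, 86, 63], [132, 88, 64], [204, 152, 110], [202, 149, 107], [204, 152, 110], [203, 151, 110], [206, 152, 110], [207, 154, 112], [207, 154, 113], [207, 154, 111]]
250 [[209, 155, 113], [210, 155, 113], [211, 157, 114], [212, 156, 114], [212, 158, 114], [214, 159, 115], [70, 50, 39], [92, 65, 48], [115, 79, 58], [126, 85, 60], [126, 85, 63], [175, 131, 95], [164, 124, 89], [158, 118, 87], [150, 111, 82], [141, 106, 78], [134, 100, 73], [133, 99, 73], [136, 102, 74]]
```

Emit:
jog_arm --targets '[{"grip":0.5,"dx":0,"dy":-0.6,"dz":35,"yaw":0},{"grip":0.5,"dx":0,"dy":-0.6,"dz":66,"yaw":0},{"grip":0.5,"dx":0,"dy":-0.6,"dz":66,"yaw":0},{"grip":0.8,"dx":0,"dy":-0.6,"dz":66,"yaw":0},{"grip":1,"dx":0,"dy":-0.6,"dz":66,"yaw":0},{"grip":1,"dx":0,"dy":-0.6,"dz":66,"yaw":0},{"grip":1,"dx":0,"dy":-0.6,"dz":66,"yaw":0},{"grip":1,"dx":0,"dy":-5.1,"dz":65.8,"yaw":0},{"grip":1,"dx":0,"dy":-12.3,"dz":66.3,"yaw":0},{"grip":1,"dx":0,"dy":-19.3,"dz":67.9,"yaw":0},{"grip":1,"dx":0,"dy":-26,"dz":70.6,"yaw":0},{"grip":1,"dx":0,"dy":-32.2,"dz":74.2,"yaw":0},{"grip":1,"dx":0,"dy":-37.8,"dz":78.7,"yaw":0},{"grip":1,"dx":0,"dy":-42.7,"dz":84,"yaw":0},{"grip":1,"dx":0,"dy":-46.7,"dz":89.9,"yaw":0},{"grip":1,"dx":0,"dy":-49.8,"dz":96.4,"yaw":0},{"grip":1,"dx":0,"dy":-49.8,"dz":96.4,"yaw":0}]'

```text
t: 62.12
eef_pos: [708.6, 177.2, 123.2]
tool_rot: [-0.001, 0.999, -0.041, 0.002]
contact_force: [4.2, 1.3, 0.2]
gripper_width: 0.165
finger_force: 58.7
```

Run:
```python
from plant import *; from hop import *
s=sense(); print(s["t"],s["eef_pos"].round(1),w2hop(s["eef_pos"]),"handle z",s["eef_pos"][2]+18.8,"F",s["contact_force"].round(1),s["gripper_width"],s["finger_force"],s["joints"].round(2))
X=lambda a:-(4.8+48*np.sin(a)+.3); Z=lambda a:66+47.8-48*np.cos(a)
for base,lst in((1.2,np.arange(1.4,4.9,.2)),(4.8,np.arange(5.0,6.3,.2))):
    print(base,[(round(a,2),round(X(a)-X(base),1),round(Z(a)-Z(base),1)) for a in lst])
print(round(X(2*np.pi)-X(4.8),1),round(Z(2*np.pi)-Z(4.8),1))
```

```text
62.1167 [708.6 177.2 123.2] (51.4, -154.1) handle z 142.04301193645267 F [4.2 1.3 0.2] 0.16470267616839715 58.724021315574646 [-0.25  0.71 -0.09  1.67  0.09  0.76 -2.03]
1.2 [(np.float64(1.4), np.float64(-2.6), np.float64(9.2)), (np.float64(1.6), np.float64(-3.2), np.float64(18.8)), (np.float64(1.8), np.float64(-2.0), np.float64(28.3)), (np.float64(2.0), np.float64(1.1), np.float64(37.4)), (np.float64(2.2), np.float64(5.9), np.float64(45.6)), (np.float64(2.4), np.float64(12.3), np.float64(52.8)), (np.float64(2.6), np.float64(20.0), np.float64(58.5)), (np.float64(2.8), np.float64(28.7), np.float64(62.6)), (np.float64(3.0), np.float64(38.0), np.float64(64.9)), (np.float64(3.2), np.float64(47.5), np.float64(65.3)), (np.float64(3.4), np.float64(57.0), np.float64(63.8)), (np.float64(3.6), np.float64(66.0), np.float64(60.4)), (np.float64(3.8), np.float64(74.1), np.float64(55.4)), (np.float64(4.0), np.float64(81.1), np.float64(48.8)), (np.float64(4.2), np.float64(86.6), np.float64(40.9)), (np.float64(4.4), np.float64(90.4), np.float64(32.1)), (np.float64(4.6), np.float64(92.4), np.float64(22.8)), (np.float64(4.8), np.float64(92.6), np.float64(13.2))]
4.8 [(np.float64(5.0), np.float64(-1.8), np.float64(-9.4)), (np.float64(5.2), np.float64(-5.4), np.float64(-18.3)), (np.float64(5.4), np.float64(-10.7), np.float64(-26.3)), (np.float64(5.6), np.float64(-17.5), np.float64(-33.0)), (np.float64(5.8), np.float64(-25.5), np.float64(-38.3)), (np.float64(6.0), np.float64(-34.4), np.float64(-41.9)), (np.float64(6.2), np.float64(-43.8), np.float64(-43.6))]
-47.8 -43.8
```

Emit:
jog_arm --targets '[{"grip":1,"dx":0,"dy":-2.6,"dz":9.2,"yaw":0},{"grip":1,"dx":0,"dy":-3.2,"dz":18.8,"yaw":0},{"grip":1,"dx":0,"dy":-2,"dz":28.3,"yaw":0},{"grip":1,"dx":0,"dy":1.1,"dz":37.4,"yaw":0},{"grip":1,"dx":0,"dy":5.9,"dz":45.6,"yaw":0},{"grip":1,"dx":0,"dy":12.3,"dz":52.8,"yaw":0},{"grip":1,"dx":0,"dy":20,"dz":58.5,"yaw":0},{"grip":1,"dx":0,"dy":28.7,"dz":62.6,"yaw":0},{"grip":1,"dx":0,"dy":38,"dz":64.9,"yaw":0},{"grip":1,"dx":0,"dy":47.5,"dz":65.3,"yaw":0},{"grip":1,"dx":0,"dy":47.5,"dz":65.3,"yaw":0},{"grip":1,"dx":0,"dy":57,"dz":63.8,"yaw":0},{"grip":1,"dx":0,"dy":66,"dz":60.4,"yaw":0},{"grip":1,"dx":0,"dy":74.1,"dz":55.4,"yaw":0},{"grip":1,"dx":0,"dy":81.1,"dz":48.8,"yaw":0},{"grip":1,"dx":0,"dy":86.6,"dz":40.9,"yaw":0},{"grip":1,"dx":0,"dy":90.4,"dz":32.1,"yaw":0},{"grip":1,"dx":0,"dy":92.4,"dz":22.8,"yaw":0},{"grip":1,"dx":0,"dy":92.6,"dz":13.2,"yaw":0},{"grip":1,"dx":0,"dy":92.6,"dz":13.2,"yaw":0}]'

```text
t: 63.78
eef_pos: [700.3, 83.9, 111.4]
tool_rot: [-0.001, 0.999, -0.041, 0.001]
contact_force: [3.0, 0.5, 3.5]
gripper_width: 0.165
finger_force: 59.1
```

Emit:
jog_arm --targets '[{"grip":1,"dx":0,"dy":-1.8,"dz":-9.4,"yaw":0},{"grip":1,"dx":0,"dy":-5.4,"dz":-18.3,"yaw":0},{"grip":1,"dx":0,"dy":-10.7,"dz":-26.3,"yaw":0},{"grip":1,"dx":0,"dy":-17.5,"dz":-33,"yaw":0},{"grip":1,"dx":0,"dy":-25.5,"dz":-38.3,"yaw":0},{"grip":1,"dx":0,"dy":-34.4,"dz":-41.9,"yaw":0},{"grip":1,"dx":0,"dy":-43.8,"dz":-43.6,"yaw":0},{"grip":1,"dx":0,"dy":-47.8,"dz":-43.8,"yaw":0},{"grip":1,"dx":0,"dy":-47.8,"dz":-43.8,"yaw":0},{"grip":1,"dx":0,"dy":-47.8,"dz":-43.8,"yaw":0},{"grip":1,"dx":0,"dy":-47.8,"dz":-43.8,"yaw":0}]'

```text
t: 64.7
eef_pos: [704.4, 129.6, 156.3]
tool_rot: [0.001, 0.999, -0.041, 0.001]
contact_force: [-0.0, -3.0, 10.9]
gripper_width: 0.164
finger_force: 60.4
```

Run:
```python
from plant import *; from hop import *
s=sense(); print(s["t"],s["eef_pos"].round(1),w2hop(s["eef_pos"]),"handle z",s["eef_pos"][2]+18.8,"F",s["contact_force"].round(1),s["gripper_width"],s["finger_force"],s["joints"].round(2))
```

```text
64.7 [704.4 129.6 156.3] (3.6, -153.6) handle z 175.08146675507356 F [-0.  -3.  10.9] 0.16441427187972513 60.37537157535553 [-0.18  0.66 -0.1   1.68  0.09  0.8  -1.98]
```

Emit:
jog_arm --targets '[{"grip":1,"dx":0,"dy":-1.3,"dz":-2,"yaw":0},{"grip":1,"dx":0,"dy":-1.3,"dz":-2,"yaw":0},{"grip":1,"dx":0,"dy":-1.3,"dz":-2,"yaw":0},{"grip":0.7,"dx":0,"dy":-1.3,"dz":-2,"yaw":0},{"grip":0.5,"dx":0,"dy":-1.3,"dz":-2,"yaw":0},{"grip":0.5,"dx":0,"dy":-1.3,"dz":-2,"yaw":0},{"grip":0.5,"dx":0,"dy":-1.3,"dz":-2,"yaw":0},{"grip":0.5,"dx":0,"dy":-1.3,"dz":-35,"yaw":0},{"grip":0.5,"dx":0,"dy":-1.3,"dz":-64,"yaw":0},{"grip":0.5,"dx":0,"dy":-1.3,"dz":-64,"yaw":0},{"grip":0.5,"dx":0,"dy":-1.3,"dz":-64,"yaw":0}]'

```text
t: 65.62
eef_pos: [703.9, 133.1, 220.5]
tool_rot: [-0.001, 0.999, -0.041, 0.001]
contact_force: [-0.8, -0.7, 0.5]
gripper_width: 0.497
finger_force: 0.0
```

Run:
```python
from plant import *; from hop import *
s=sense(); print(s["t"],s["eef_pos"].round(1),w2hop(s["eef_pos"]))
c=capture("wrist")
for q in spotter.regions_of(c,"wheel_handle")[:1]:
    yx=np.argwhere(q["pixels"]); print(round(q["p"],2),[round(v) for v in q["box"]])
    for row in range(int(q["box"][1])+5,int(q["box"][3])-3,24):
        xs=yx[yx[:,0]==row,1]; 
        if len(xs): print(row,xs.min(),xs.max(),w2hop(at_z(c,(xs.mean(),row),173)[0]))
c=capture("top"); print("chips",chips(c))
p=proj(c,[hop2w(x,y,210) for x in(-40,-20,0,20,38) for y in(-45,0,45)]).round().astype(int); print([c["frame"][v,u].max().item() for u,v in p])
r=spotter.regions_of(c,"cup"); print([(round(q["p"],2),q["box"]) for q in r[:2]])
from wt import *
W=((-6,6),(-6,6),(-6,6),(-.5,1),(-.3,.3)); run((507,-130.5,76),187,("side","top"),W,(-8,8))
for k in("mallet","chisel","rasp","figurine"): print(k,[[round(v) for v in q["box"]] for q in spotter.regions_of(c,k)[:1]])
```

```text
65.6167 [703.9 133.1 220.5] (7.1, -152.8)
0.69 [274, 191, 300, 339]
195 275 299 (2.9, -175.4)
219 273 301 (2.8, -161.5)
243 273 300 (3.1, -147.0)
267 273 300 (3.1, -131.9)
291 273 299 (3.4, -116.2)
315 273 299 (3.4, -99.9)
chips []
[92, 82, 73, 80, 70, 60, 68, 54, 48, 51, 48, 212, 48, 227, 230]
[(0.82, [318.4, 197.0, 347.4, 254.8])]
dxyz [-0.3  0.9  1.5] theta -1 pitch -2 dang -1 [0.95 0.94] [('side', 0.87), ('top', 0.87)]
mallet [[140, 218, 171, 248]]
chisel [[282, 143, 338, 165]]
rasp [[176, 144, 184, 214]]
figurine [[369, 169, 400, 193]]
```

Emit:
jog_arm --targets '[{"grip":0.5,"dx":0,"dy":0,"dz":-40,"yaw":0},{"grip":0.5,"dx":30,"dy":0,"dz":-80,"yaw":0},{"grip":0.5,"dx":70,"dy":0,"dz":-100,"yaw":0},{"grip":0.5,"dx":80,"dy":-35,"dz":-100,"yaw":0},{"grip":0.5,"dx":80,"dy":-75,"dz":-100,"yaw":0},{"grip":0.5,"dx":80,"dy":-115,"dz":-100,"yaw":0},{"grip":0.5,"dx":80,"dy":-155,"dz":-100,"yaw":0},{"grip":0.5,"dx":80,"dy":-195,"dz":-100,"yaw":0},{"grip":0.5,"dx":80,"dy":-200,"dz":-100,"yaw":0},{"grip":0.5,"dx":80,"dy":-200,"dz":-100,"yaw":0}]'

```text
t: 67.05
eef_pos: [797.0, 332.0, 317.2]
tool_rot: [-0.002, 0.999, -0.037, -0.001]
contact_force: [0.4, 0.4, -0.1]
gripper_width: 0.501
finger_force: 0.0
```

Run:
```python
from plant import *; from hop import *; import pickle
s=sense(); print(s["t"],s["eef_pos"].round(1),s["contact_force"].round(1))
c=capture("top"); print("chips",chips(c))
p=proj(c,[hop2w(x,y,210) for x in(-40,-20,0,20,38) for y in(-45,0,45)]).round().astype(int); print("flap",[c["frame"][v,u].max().item() for u,v in p])
full=pickle.load(open("w6.pkl","rb")); p0=pickle.load(open("p0.pkl","rb"))
def inner(c,ctr):
    th=np.radians(np.arange(0,360,5)); m=np.zeros(c["frame"].shape[:2],np.uint8)
    cv2.fillConvexPoly(m,proj(c,np.c_[ctr[0]+20*np.cos(th),ctr[1]+20*np.sin(th),58+0*th]).round().astype(np.int32),1)
    v=c["frame"][m>0].astype(float); return v.mean(0).round(),v.std(0).round(1),v.max(0),v.min(0)
print("p0 top",*inner(p0["top"],(590,-137))); print("now top",*inner(c,(598,-119)))
d=capture("side"); print("side flap",[(round(q["p"],2),q["box"],q["pixels"].sum()) for q in spotter.regions_of(d,"flap")[:1]],"p0",[int(v) for v in proj(d,[hop2w(-45,0,210)])[0]])
print("p0 side cup",*inner(p0["side"],(590,-137))); print("now side",*inner(d,(598,-119)))
```

```text
67.05 [797.  332.  317.2] [ 0.4  0.4 -0.1]
chips []
flap [220, 221, 223, 226, 228, 229, 225, 225, 227, 225, 226, 228, 222, 225, 228]
p0 top [125. 124. 120.] [32.9 32.9 31.7] [196. 195. 190.] [85. 85. 82.]
now top [143. 142. 138.] [35.1 35.1 33.9] [207. 207. 200.] [97. 96. 93.]
side flap [(0.86, [209.9, 161.2, 260.9, 186.4], np.int64(1081))] p0 [238, 185]
p0 side cup [142. 141. 143.] [37.3 37.1 37.3] [210. 209. 210.] [92. 91. 91.]
now side [152. 151. 153.] [38.7 38.7 38.7] [211. 210. 212.] [100. 100. 102.]
```

```bash
python3 -c "
from plant import hand_in; print(hand_in())"
```

```text
the job is handed in; nothing more can be done
None
```

The job is handed in, with no score returned: the four chips found went through the flap from the cup, the flap shut, the handwheel had one full turn (to about 0.04 rad), and the cup stands upright on its block. The cup reads empty and no chips are left on the bench, but I couldn't see into the bin; the mallet, chisel, rasp and figurine look unmoved.

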